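# Continue the clutch pack: toothed disc, then eared separator

## Task

Carry on building the plate clutch that stands half assembled on the bench behind the vice: first put the grooved friction disc with the inward teeth over the splined hub and bring it fully home on the pack, then lay the plain separator plate with the two outward ears flat on top of it, its ears down in the two slots of the drum. The hub may stand at any angle, so feel for its splines, and never force or hammer a plate that does not want to go. Let go of both plates and leave the other things on the bench where they lie.

Things in the scene. Friction and masses are not known exactly. Their poses are not given: they have to be found in the camera images.
- disc_center (a point): Centre (3 mm above underside) of the friction disc: flat steel ring with dark grooved facings, 66 mm outer diameter, 6 mm thick, 0.1 kg, lying on the bench. Ten INWARD teeth, 36 deg apart, 4.5 mm wide, 3.6 mm thick at mid-height, tips on a 34.4 mm circle, gaps to 43 mm. z is its axis, x runs through a tooth. Grip it across the outer rim.
- separator_center (a point): Centre (2.5 mm above underside) of the separator plate: plain flat steel ring, 66 mm outer, 45 mm inner diameter, 5 mm thick, 0.09 kg, lying on the bench. Two OUTWARD ears on opposite sides, 9 mm wide, reaching 42 mm from the centre. z is its axis, x runs through both ears. Grip the rim at right angles to the ears.
- clutch: Half-built clutch, fixed, on its gear wheel (109 mm dia, 15 mm thick); origin under its centre, z its axis. Drum: two wall segments centred on +x and -x, 72 deg wide, radius 35.5 to 43 mm, top at z = 46 mm, each with an 11.5 mm slot at its middle, open at the top, mouth chamfered to 14.5 mm. On +y and -y are open windows down to z = 15 mm with room for fingers.
- hub_nose (a point): Top centre of the hub, 64 mm above the clutch's underside; axes as the clutch, NOT as the splines. Round nose, 32 mm dia for 7 mm above the splines, then tapering to 23 mm. Ten splines below, 36 deg apart, 4.5 mm wide, 40 mm outer, 32 mm root dia, tops 14 mm below this point. The hub stands at any angle, which must be seen or felt; it turns only stiffly (0.3 N m).
- pack_seat (a point): Centre of the flat top of the pack fitted so far, 31 mm above the clutch's underside, 19 mm below the spline tops. The friction disc is home lying on it (disc centre 3 mm above this point); the separator is home lying on the disc (its centre 8.5 mm above this point), ears 9 mm deep in the slots.
- t_nut_0: Bystander, loose: steel T-nut, 34 x 35 x 18 mm; origin at the centre of its underside. Leave it where it lies.
- hex_nut: Bystander, loose: steel hexagon nut, 23 x 25 x 16 mm; origin at the centre of its underside. Leave it where it lies.
- hex_key: Bystander, loose: hexagon key lying flat, 37 x 108 x 7 mm; origin at the centre of its underside. Leave it where it lies.

How it is judged (in metres and radians):
On the way, in this order (a step that is already met when the one before it is completed fails the run):
1. the friction disc is fully home on the hub's splines, the separator not yet on (z of disc_center in the frame of clutch below 0.0355 m and horizontal distance between disc_center and clutch below 0.003 m and angle between disc_center's own z axis and vertical below 0.06 rad and horizontal distance between separator_center and clutch above 0.06 m), for 0.2 s.
2. the separator is fully home on the disc with its ears in the slots (z of separator_center in the frame of clutch below 0.041 m and horizontal distance between separator_center and clutch below 0.0035 m and angle between separator_center's own z axis and vertical below 0.06 rad), for 0.2 s.
At the end, for the whole second after the job is handed in: Friction disc home on the splines (centre within 1.5 mm of its seated height and 3 mm of the clutch axis), separator home on top with its ears in the slots (within 1.5 mm of its height, 3.5 mm of the axis), both flat within 0.06 rad, released and at rest (all of step 2 and z of disc_center in the frame of clutch below 0.0355 m and horizontal distance between disc_center and clutch below 0.003 m and angle between disc_center's own z axis and vertical below 0.06 rad and linear speed of each of disc, separator below 0.01 m/s); the robot touches nothing.
It fails at once if the friction disc is forced: more than 40 N against the clutch (contact force between disc and clutch above 40 N).
It fails at once if the separator is forced: more than 40 N against the clutch or the disc (contact force between separator and clutch above 40 N or contact force between separator and disc above 40 N).
It fails at once if a bystander is moved by more than 3 cm (distance of any of t_nut_0, hex_nut, hex_key from where it was at the start of the episode above 0.03 m).
It also fails if it takes over 67 s, if anything falls off the work surface, if the arm or the gripper's body presses on something with over 40 N, if the wrist force passes 120 N, or if a joint passes its speed limit or range.

## Robot

A 6-joint arm with a two-finger parallel gripper is mounted at the origin on a cart in front of the work surface, level with it; the furniture and walls round the work are solid. World frame = base frame: x ahead of the robot, y to its left, z up, the work surface at z = 0. Lengths are in m, angles in degrees, forces in N, time in s.
With the tool pointing down it reaches from about 0.35 to 1 m from the base axis. Payload 7.1 kg.
Tool frame: the origin (TCP) lies at the very end of the fingers, on their centre line; the grasp point (between the pads) lies 19 mm behind it; z points along the fingers, y is the direction in which the jaws open and shut (so a half turn about z gives the same grasp; the last joint's range is limited). The gripper opens to 85 mm and grips with 20 to 120 N. Pads are 22 mm wide; open, the fingers measure 114 mm over their backs; the gripper's body (76 mm by 85 mm) begins 54 mm behind the grasp point. The pads swing forward as they close: fully open they stand 13 mm farther back than shut.
Start: joints at [-64.744, 24.242, 93.386, -0, 62.372, -1.089], TCP at [0.277, -0.56, 0.192] pointing down, gripper open.
Joint ranges: [-172.04, 172.04], [-51.8, 120.97], [4.93, 147.93], [-75.15, 255.16], [6.16, 154.13], [-145.62, 145.62]. Speed limits (degrees/s): [136.94, 136.94, 172.46, 180, 180, 180].

## Interface

Orientations are given as [roll, pitch, yaw] about the fixed x, y, z axes, in that order (R = Rz(yaw) Ry(pitch) Rx(roll)).
In Python, from plant import manip gives the robot as it stands.
- The arm moves only by the shell command python3 -m crank 'ROWS'. ROWS is JSON, a list of rows, each a list of 3 entries, a list of its own where there are three numbers: the shift along the tool's x, y, z in mm, then the turn about the tool's z in degrees, then the closure, from -1 (fully open) to 1 (shut), so that 0 is half open. A call has 1 to 10 rows; each row is the pose to reach, as a shift and turn from the pose commanded when the call began, along the tool's axes at that moment; what a row does not reach only later rows make up. A row lasts 1/12 s, in which the tool goes at most 41.7 mm and 7.16 degrees, less where a joint would pass 70% of its speed; a pose out of reach is approached as far as the arm can. A call with a gripper value outside its range is refused whole. The fingers move at their own pace and stop on an object; the grip force is fixed at half the most. Time passes only in rows, so rows that repeat a pose let the fingers close. It gives the time, the measured TCP pose, the force and the opening at its end, in the units of the state.
- manip.sense(): the state, without advancing time (a new reading comes with each control period).
- manip.read_camera(name): name is "scene" or "top"; returns a dict with "frame" (400x640x3 uint8, blue, green, red), "camera_matrix" (3x3 intrinsics, pixels), "R" (3x3) and "t" (3): a world point X has camera coordinates R X + t. Camera axes: x right, y down, z forward; pixel columns grow to the right and rows downward; lengths in m; the calibration is good to about 2 mm. A picture is of the moment at which its call begins. There is no depth.
- manip.finish_job(): hands the job in, once; it reports no verdict.
Trained networks look in a picture, given as the dict that the camera call returned (one of the last four; its "shot" number tells which), for a name from the list of things; names that differ only in an ending like _2 or _b are one class to them, and where a whole thing is asked for, a point or a joint stands for the part that bears it (a point fixed in the world has none). Each returns a list of dicts, best first, with "score" (0 to 1); they miss things now and then, are a little off and sometimes report something else, mostly with a low value. They report only what shows in the picture. A call takes as long as a camera call.
- manip.spot_in(name, picture): "point" ([column, row] in pixels, amid what is visible of it).
- manip.regions_of(name, picture): "pixels" (400x640 bool, what is visible of it) and "point" ([column, row] in pixels, amid what is visible of it).
The state is a dict: "time_s": time; "joint_positions": joint angles; "qvel": joint speeds; "joint_efforts": joint torques, N m; "tool_pos": TCP position; "tool_rot": TCP orientation; "wrist_force": force on the tool from outside, world axes, zero at the start; "ft_torque": the same for the moment, N m; "opening": finger opening in m.
Only numpy, scipy, OpenCV 4.12 (cv2) and the standard library are available. Lean on these libraries where they do the work, as an engineer would, in place of code of your own. Each camera call takes 0.05 s, during which the arm holds its last target.

## Working session

There is one attempt and no reset: what is moved stays moved. The work goes in short steps, Python scripts to look and compute and a shell command to move; the robot and the scene stay as the last step left them, time stands still between calls to the robot, and variables do not carry over. Pictures are saved under pics/ and viewed, and the job is handed in when it is done.

```bash
ls; mkdir -p pics
python3 - <<'E'
from plant import manip
import cv2,numpy as np
s=manip.sense();print(s)
for n in("scene","top"):
    p=manip.read_camera(n);cv2.imwrite(f"pics/{n}0.png",p["frame"]);print(n,p["camera_matrix"],p["R"],p["t"])
    for k in("disc_center","separator_center","clutch","hub_nose","pack_seat","t_nut_0","hex_nut","hex_key"):
        try:
            print(k,[(np.round(d["point"],1),round(d["score"],2)) for d in manip.spot_in(k,p)][:3])
        except Exception as e: print(k,e)
E
```

```text
pics
{'time_s': 0.0, 'joint_positions': array([-6.47430986e+01,  2.42853279e+01,  9.34306930e+01,  7.61611535e-04,
        6.23733559e+01, -1.08996247e+00]), 'qvel': array([ 0.11311264, -0.00409835,  0.02734456,  0.06060641,  0.00604704,
        0.0145467 ]), 'joint_efforts': array([ 1.54054469e-03, -5.57379055e+01, -2.81740415e+01,  1.59992728e-04,
        7.37082300e-03,  2.57120797e-05]), 'tool_pos': array([ 0.27713314, -0.55952365,  0.19154104]), 'tool_rot': array([-1.79910652e+02, -2.37425544e-03,  2.63465083e+01]), 'wrist_force': array([-0.52595757,  0.4531599 ,  0.16161324]), 'ft_torque': array([-0.02105519, -0.04414679,  0.00693211]), 'opening': 0.08501581227362112}
scene [[457.85460046   0.         316.63260729]
 [  0.         457.85460046 201.94896168]
 [  0.           0.           1.        ]] [[ 8.94866476e-01 -4.46333915e-01  1.64435657e-04]
 [-2.46912535e-01 -4.95348203e-01 -8.32865150e-01]
 [ 3.71817416e-01  7.45262501e-01 -5.53475938e-01]] [-0.41848056  0.24635175  0.63021237]
disc_center [(array([275.6, 206.8]), 0.74)]
separator_center [(array([235.5, 176.6]), 0.84)]
[... 194 characters left out ...]
.1, 283.9]), 0.85)]
top [[404.24795509   0.         322.43196196]
 [  0.         404.24795509 195.80892949]
 [  0.           0.           1.        ]] [[ 0.02333312 -0.99970048 -0.00738322]
 [-0.98034233 -0.02143275 -0.19613656]
 [ 0.19591957  0.01181456 -0.9805488 ]] [0.12773307 0.53662736 0.82553015]
disc_center [(array([278.1, 220.2]), 0.59)]
separator_center [(array([220.6, 244.4]), 0.76)]
clutch [(array([391.7, 151.2]), 0.86)]
hub_nose [(array([394.4, 151.5]), 0.56)]
pack_seat [(array([394.2, 146.8]), 0.86)]
t_nut_0 [(array([342. , 247.1]), 0.61)]
hex_nut [(array([316.3, 194.8]), 0.64), (array([395. , 152.1]), 0.61)]
hex_key [(array([385.2, 250.6]), 0.65), (array([394.2, 148.7]), 0.39)]
```

View pics/scene0.png

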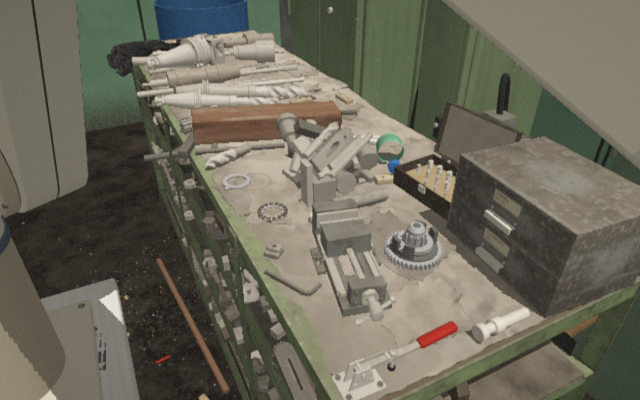

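View pics/top0.png

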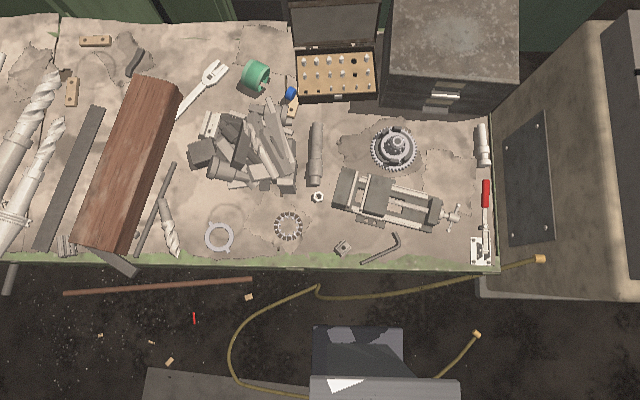

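Run:
```python
import cv2
a=cv2.imread("pics/top0.png")
cv2.imwrite("pics/t_clutch.png",cv2.resize(a[100:210,330:460],None,fx=5.2,fy=5.2,interpolation=cv2.INTER_CUBIC))
cv2.imwrite("pics/t_parts.png",cv2.resize(a[170:290,180:320],None,fx=5,fy=5,interpolation=cv2.INTER_CUBIC))
```

```text
(no output)
```

View pics/t_clutch.png

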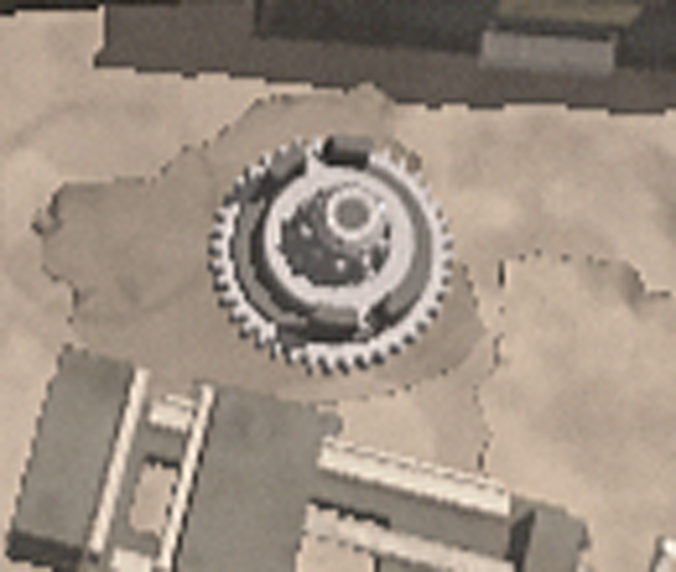

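View pics/t_parts.png

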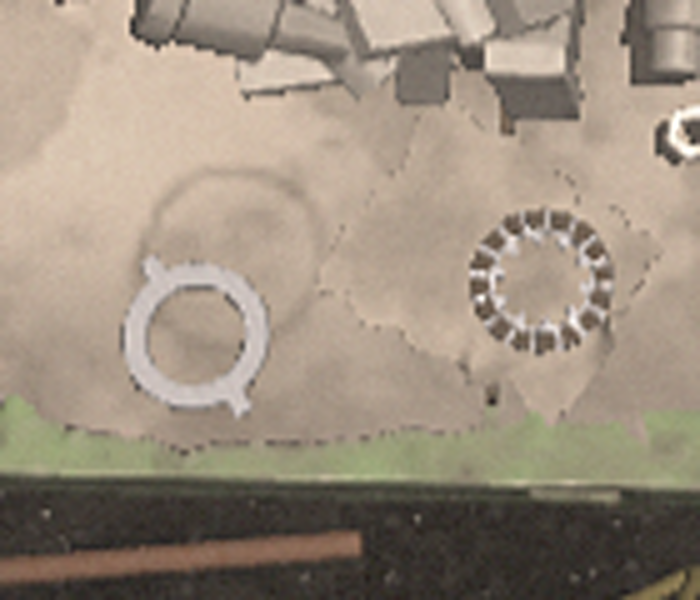

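```bash
cat > h.py <<'E'
from plant import manip
import cv2,numpy as np,pickle
def proj(p,X):
    X=np.atleast_2d(X);c=X@np.array(p["R"]).T+p["t"];q=c@np.array(p["camera_matrix"]).T;return q[:,:2]/q[:,2:]
def ray(p,uv,z):
    d=np.linalg.inv(p["camera_matrix"])@[uv[0],uv[1],1];R=np.array(p["R"]);o=-R.T@p["t"];d=R.T@d;return o+d*(z-o[2])/d[2]
E
python3 - <<'E'
from h import *
P={}
for n in("scene","top"):
    p=manip.read_camera(n);P[n]=p
    for k,z in(("disc_center",.006),("separator_center",.005),("clutch",.025),("hub_nose",.055),("pack_seat",.031),("t_nut_0",.01),("hex_nut",.01),("hex_key",.005)):
        for d in manip.regions_of(k,p)[:1]:
            m=d["pixels"];ys,xs=np.nonzero(m)
            print(n,k,round(d["score"],2),m.sum(),np.round(ray(p,(xs.mean(),ys.mean()),z),4), np.round(ray(p,((xs.min()+xs.max())/2,(ys.min()+ys.max())/2),z),4))
            P[n+k]=m
pickle.dump(P,open("P0.pkl","wb"))
a=P["scene"]["frame"]
cv2.imwrite("pics/s_clutch.png",cv2.resize(a[210:280,370:460],None,fx=8,fy=8,interpolation=cv2.INTER_CUBIC))
cv2.imwrite("pics/s_parts.png",cv2.resize(a[165:230,210:300],None,fx=8,fy=8,interpolation=cv2.INTER_CUBIC))
E
```

```text
scene disc_center 0.6 271 [0.4696 0.2158 0.006 ] [0.4699 0.2146 0.006 ]
scene separator_center 0.72 242 [0.4431 0.3716 0.005 ] [0.4437 0.3712 0.005 ]
scene clutch 0.61 2200 [ 0.6499 -0.0323  0.025 ] [ 0.6523 -0.0272  0.025 ]
scene hub_nose 0.89 2169 [ 0.6244 -0.0612  0.055 ] [ 0.626  -0.0556  0.055 ]
scene pack_seat 0.81 2225 [ 0.6441 -0.0392  0.031 ] [ 0.6464 -0.0341  0.031 ]
scene t_nut_0 0.57 221 [0.4237 0.0903 0.01  ] [0.4239 0.0894 0.01  ]
scene hex_key 0.58 307 [ 0.4237 -0.0051  0.005 ] [0.4233 0.0021 0.005 ]
top disc_center 0.84 480 [0.4729 0.2173 0.006 ] [0.4729 0.2167 0.006 ]
top separator_center 0.66 404 [0.4446 0.372  0.005 ] [0.4446 0.3716 0.005 ]
top clutch 0.97 1680 [ 0.654  -0.0202  0.025 ] [ 0.6549 -0.0205  0.025 ]
top hub_nose 0.6 1669 [ 0.6446 -0.0161  0.055 ] [ 0.6462 -0.0177  0.055 ]
top pack_seat 0.6 1570 [ 0.652  -0.0189  0.031 ] [ 0.6529 -0.0195  0.031 ]
top hex_nut 0.41 29 [0.541  0.1492 0.01  ] [0.5417 0.1493 0.01  ]
top hex_key 0.56 194 [ 0.4239 -0.0038  0.005 ] [0.4271 0.0066 0.005 ]
```

View pics/s_clutch.png

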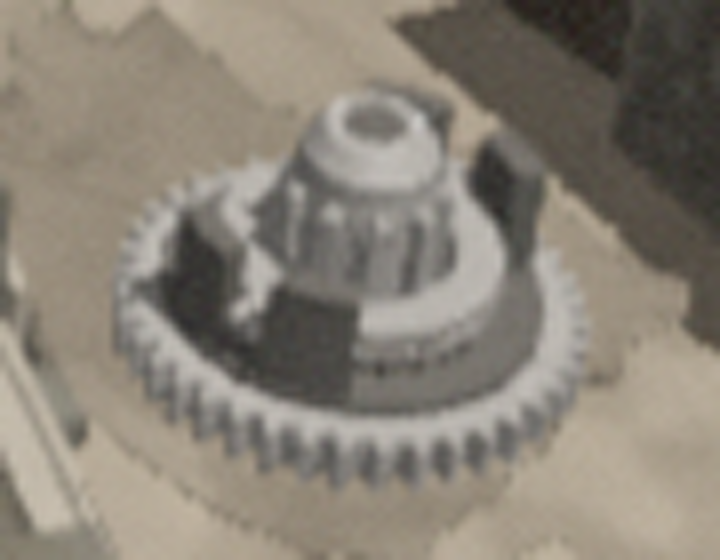

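View pics/s_parts.png

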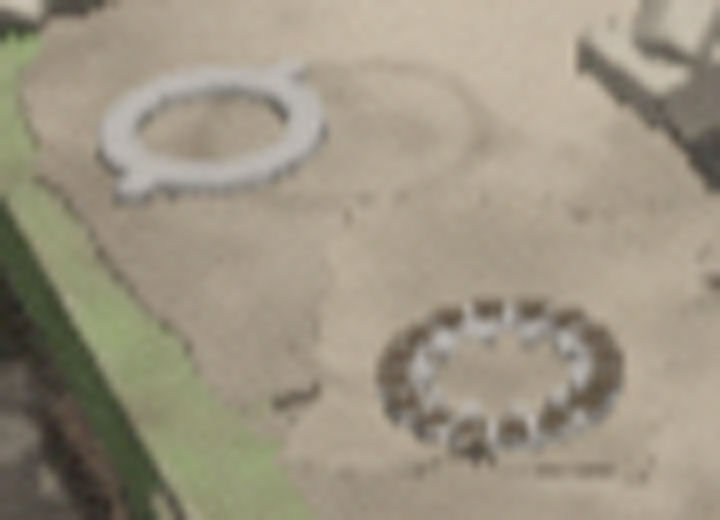

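```bash
cat > ov.py <<'E'
from h import *
import sys
def arc(r,z,a0,a1,n=60):
    a=np.radians(np.linspace(a0,a1,n));return np.c_[r*np.cos(a),r*np.sin(a),0*a+z]
def clutch_lines(spl=None):
    L=[(arc(11.5,64,0,360),(255,0,0)),(arc(16,57,0,360),(255,0,0)),(arc(54.5,0,0,360),(0,160,0)),(arc(33,31,0,360),(0,200,200))]
    for s in(0,180):
        h=np.degrees(np.arcsin(5.75/39))
        for a0,a1 in((s-36,s-h),(s+h,s+36)):
            A=arc(43,46,a0,a1,20);B=arc(35.5,46,a1,a0,20)
            L.append((np.r_[A,B,A[:1]],(0,0,255)))
            L.append((np.r_[arc(43,46,a0,a0,1),arc(43,15,a0,a0,1)],(0,0,255)));L.append((np.r_[arc(43,46,a1,a1,1),arc(43,15,a1,a1,1)],(0,0,255)))
    if spl is not None:
        for k in range(10): L.append((np.r_[arc(16,50,spl+36*k,spl+36*k,1),arc(20,50,spl+36*k,spl+36*k,1),arc(20,31,spl+36*k,spl+36*k,1)],(255,0,255)))
    return L
def disc_lines():
    L=[(arc(33,6,0,360),(0,0,255))]
    pts=[]
    for k in range(10):
        h=6.0
        pts+=list(arc(21.5,4.8,36*k-30,36*k-6,6))+list(arc(17.2,4.8,36*k-7.5,36*k+7.5,3))
    L.append((np.array(pts+pts[:1]),(255,0,0)));return L
def sep_lines():
    L=[(arc(22.5,5,0,360),(0,0,255))];h=np.degrees(np.arcsin(4.5/33));h2=np.degrees(np.arcsin(4.5/42))
    A=np.r_[arc(33,5,h,180-h),arc(42,5,180-h2,180+h2,3),arc(33,5,180+h,360-h),arc(42,5,-h2,h2,3)]
    L.append((np.r_[A,A[:1]],(0,0,255)));return L
def tf(X,x,y,yaw,z=0):
    c,s=np.cos(np.radians(yaw)),np.sin(np.radians(yaw));X=X/1000
    return np.c_[x+c*X[:,0]-s*X[:,1],y+s*X[:,0]+c*X[:,1],X[:,2]+z]
def draw(p,lines,pose,box,f,fn,z=0,both=True):
    x0,x1,y0,y1=box;im=cv2.resize(p["frame"][y0:y1,x0:x1],None,fx=f,fy=f,interpolation=cv2.INTER_CUBIC);o=im.copy()
    for X,c in lines:
        q=(proj(p,tf(X,*pose,z))-[x0,y0]+.5)*f
        cv2.polylines(im,[np.round(q*8).astype(np.int32)],False,c,1,cv2.LINE_AA,3)
    return im
E
cat > a.py <<'E'
from ov import *
P=pickle.load(open("P0.pkl","rb"))
cl=eval(sys.argv[1]);di=eval(sys.argv[2]);se=eval(sys.argv[3]);spl=eval(sys.argv[4]);n=sys.argv[5]
def st(ims):
    h=max(i.shape[0] for i in ims);return np.hstack([cv2.copyMakeBorder(i,0,h-i.shape[0],0,0,cv2.BORDER_CONSTANT) for i in ims])
A=st([draw(P["top"],clutch_lines(spl),cl,(365,425,118,178),6,''),draw(P["scene"],clutch_lines(spl),cl,(382,448,215,275),6,'')])
B=st([draw(P["top"],disc_lines(),di,(268,308,206,246),5,''),draw(P["scene"],disc_lines(),di,(254,292,198,226),5,'') ,draw(P["top"],sep_lines(),se,(200,238,216,258),5,'')][:3])
C=draw(P["scene"],sep_lines(),se,(218,256,168,194),5,'')
cv2.imwrite(f"pics/c_{n}.png",A)
w=max(B.shape[1],0);cv2.imwrite(f"pics/d_{n}.png",st([B,C]))
E
python3 a.py "(.654,-.0202,70)" "(.4715,.2165,0)" "(.444,.3718,20)" 0 1
python3 - <<'E'
from h import *
P=pickle.load(open("P0.pkl","rb"))
a=ray(P["top"],(390,131.7),.046);b=ray(P["top"],(401,161.5),.046);print(a,b,np.degrees(np.arctan2(*(a-b)[1::-1])))
a=ray(P["top"],(180+150/5,170+265/5),.005);b=ray(P["top"],(180+240/5,170+405/5),.005);print(a,b,np.degrees(np.arctan2(*(a-b)[1::-1])))
E
```

```text
[ 0.68637553 -0.00949624  0.046     ] [ 0.61690596 -0.03331664  0.046     ] 18.92631187726458
[0.47476055 0.39429542 0.005     ] [0.41263991 0.34897495 0.005     ] 36.11283503239778
```

View pics/c_1.png

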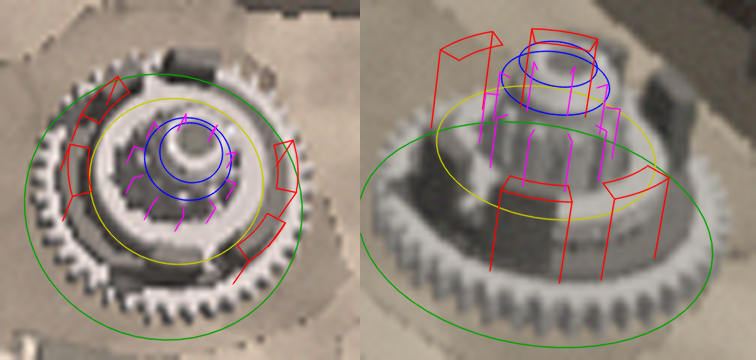

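View pics/d_1.png

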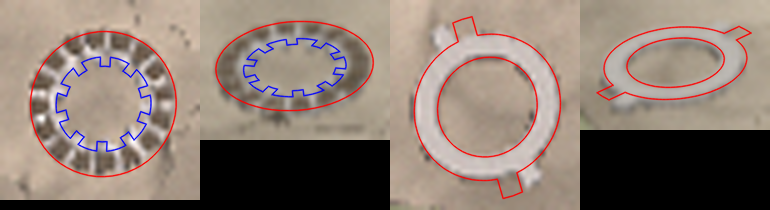

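```bash
sed -i 's/(365,425,118,178),6/(368,422,120,176),7/;s/(382,448,215,275),6/(384,446,218,272),6.8/' a.py
python3 a.py "(.658,-.0245,19)" "(.4715,.2168,0)" "(.444,.3718,36)" 0 2
```

```text
(no output)
```

View pics/c_2.png

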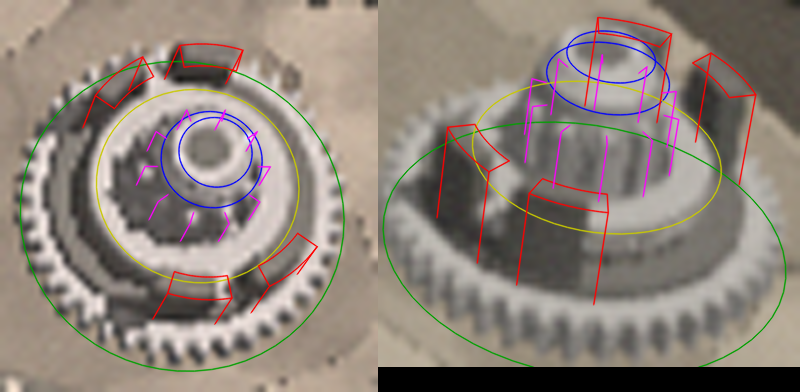

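View pics/d_2.png

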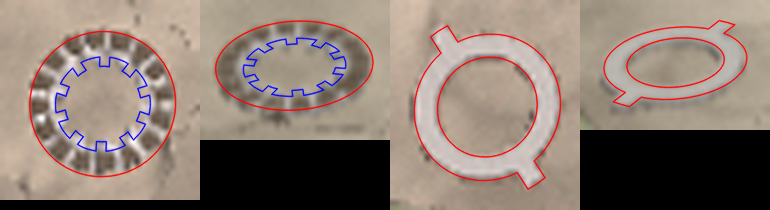

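```bash
sed -i 's/arc(54.5,0,0,360)/arc(54.5,15,0,360)/' ov.py
python3 - <<'E'
from h import *
P=pickle.load(open("P0.pkl","rb"))
print(ray(P["scene"],(416.4,225.1),.064),ray(P["top"],(397.2,140.3),.064))
for n in("disc_center","separator_center"):
  pass
E
python3 a.py "(.6595,-.022,19)" "(.4715,.2168,0)" "(.444,.3718,36)" 0 3
```

```text
[ 0.65711724 -0.02182118  0.064     ] [ 0.65998502 -0.02229317  0.064     ]
```

View pics/c_3.png

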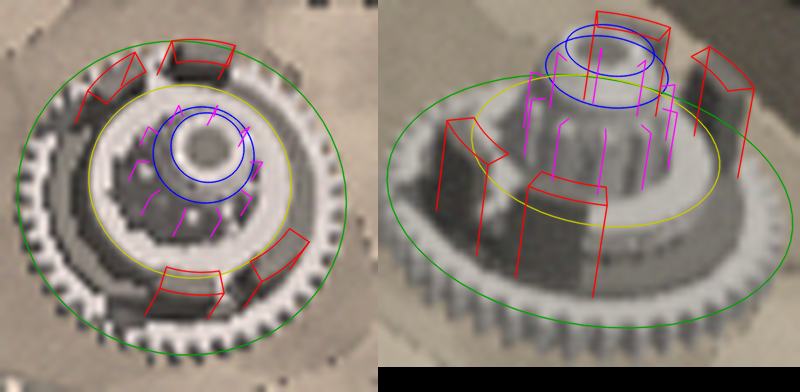

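```bash
cat > pol.py <<'E'
from ov import *
P=pickle.load(open("P0.pkl","rb"))
def prof(p,cx,cy,z,rs,n=360):
    a=np.radians(np.arange(n));g=cv2.cvtColor(p["frame"],cv2.COLOR_BGR2GRAY).astype(np.float32)
    out=[]
    for r in rs:
        q=proj(p,np.c_[cx+r*np.cos(a),cy+r*np.sin(a),0*a+z]).astype(np.float32)
        out.append(cv2.remap(g,q[:,0].copy(),q[:,1].copy(),cv2.INTER_CUBIC).ravel())
    return np.array(out)
def phase(s,per=36):
    s=s-s.mean();c=(s*np.exp(-1j*np.radians(np.arange(len(s)))*360/per)).sum()
    return (-np.degrees(np.angle(c))/(360/per))%per, abs(c)/len(s)*2, s.std()
if __name__=="__main__":
    for n,c in(("top",(.4729,.2170)),("scene",(.4697,.2152))):
        for z,rs in ((.005,[.018,.019,.02,.021]),):
            s=prof(P[n],*c,z,rs).mean(0);print(n,"disc",phase(s))
            for dx in(-.001,.001):
                print(phase(prof(P[n],c[0]+dx,c[1],z,rs).mean(0)),phase(prof(P[n],c[0],c[1]+dx,z,rs).mean(0)))
    for n,c in(("top",(.66,-.0223)),("scene",(.6571,-.0218))):
        for rs in([.0175,.0185,.0195],):
            s=prof(P[n],*c,.05,rs).mean(0);print(n,"hub",phase(s));print(np.round(s[::4]).astype(int))
E
python3 pol.py
```

```text
top disc (np.float64(8.271832508369306), np.float64(16.004086273027283), np.float32(16.554192))
(np.float64(7.316438735840093), np.float64(12.943501840348002), np.float32(16.727703)) (np.float64(8.775298880848613), np.float64(16.629609634773512), np.float32(17.121506))
(np.float64(9.330663751513782), np.float64(16.98333565321966), np.float32(17.807476)) (np.float64(8.2680761866413), np.float64(11.574766272524503), np.float32(15.781954))
scene disc (np.float64(10.790352431139693), np.float64(3.797960858267755), np.float32(10.6251335))
(np.float64(7.208233302562175), np.float64(0.5238883219562658), np.float32(11.066657)) (np.float64(15.880401905935642), np.float64(2.1157061089241807), np.float32(11.499805))
(np.float64(10.947855080187775), np.float64(6.873202961593467), np.float32(10.883337)) (np.float64(9.344372700663524), np.float64(5.450533676872908), np.float32(10.5153265))
top hub (np.float64(27.39098232898069), np.float64(21.737338961791856), np.float32(41.881847))
[170 179 190 187 185 190 193 191 178 147 133 147 158 156 151 135 126 124
 115  93  81  72  76 104 140 167 177 155 119  92  81  84  87  97 112 115
 103  89  84  83  91 108 162 196 160 109  89  80  88 101 133 192 205 157
 112  87  78  97 129 157 177 173 127  89  92 107 119 139 164 182 183 192
 200 208 220 210 173 162 173 182 189 193 184 185 192 187 174 170 178 174]
scene hub (np.float64(30.676473618731954), np.float64(9.075644884272192), np.float32(21.810896))
[173 178 179 180 179 177 167 145 124 113 112 113 114 112 110 110 116 135
 171 184 170 147 128 123 124 125 126 125 124 128 132 135 137 138 138 136
 130 121 113 109 111 122 139 153 157 148 128 110 100 102 123 150 161 161
 144 120 124 127 124 121 151 166 157 146 139 130 121 126 145 162 163 150
 134 127 127 136 147 158 168 173 175 173 169 163 158 155 154 153 156 164]
```

```bash
cat > go.py <<'E'
from h import *
import sys
from scipy.spatial.transform import Rotation as Ro
def main(x,y,z,yaw):
    s=manip.sense();R=Ro.from_euler("xyz",s["tool_rot"],degrees=True).as_matrix()
    d=R.T@(np.array([x,y,z])-s["tool_pos"])*1000
    t=-(yaw-s["tool_rot"][2]);t=(t+180)%360-180
    print("t",s["time_s"],"pos",np.round(s["tool_pos"],4),"rot",np.round(s["tool_rot"],2),"F",np.round(s["wrist_force"],1),"T",np.round(s["ft_torque"],2),"op",round(s["opening"],4))
    print("shift",np.round(d,1),"turn",round(t,2))
if len(sys.argv)>4: main(*map(float,sys.argv[1:5]))
E
python3 go.py .4713 .2162 .06 17
```

```text
t 1.8 pos [ 0.2773 -0.5601  0.1923] rot [-180.      0.     26.35] F [-0.2 -0.1 -0.4] T [-0.03  0.01  0.01] op 0.0855
shift [ 518.3 -609.6  132.3] turn 9.35
```

```bash
python3 -m crank '[[[27,-32,0],2,-1],[[54,-64,0],5,-1],[[81,-96,0],9.3,-1],[[108,-128,0],9.3,-1],[[135,-160,0],9.3,-1],[[162,-192,0],9.3,-1],[[189,-224,0],9.3,-1],[[216,-256,0],9.3,-1],[[243,-288,0],9.3,-1],[[270,-320,0],9.3,-1]]'; python3 go.py .4713 .2162 .06 17
```

```text
time_s: 2.63
tool_pos: [0.377, -0.1537, 0.1927]
tool_rot: [180.0, -0.0, 17.0]
wrist_force: [1.4, 0.6, -0.6]
opening: 0.0857
t 2.6333 pos [ 0.377  -0.1537  0.1927] rot [ 1.7996e+02 -4.0000e-02  1.7010e+01] F [ 1.4  0.6 -0.6] T [ 0.05 -0.06  0.01] op 0.0857
shift [ 198.3 -326.2  132.6] turn 0.01
```

```bash
python3 -m crank '[[[20,-32.6,5],0,-1],[[40,-65.2,10],0,-1],[[60,-97.8,20],0,-1],[[80,-130,30],0,-1],[[100,-163,45],0,-1],[[120,-196,60],0,-1],[[140,-228,80],0,-1],[[160,-261,100],0,-1],[[180,-294,118],0,-1],[[198.3,-326.2,132.6],0,-1]]'; python3 -m crank '[[[0,0,0],0,-1]]'
python3 - <<'E'
from h import *
for n in("scene","top"):
    p=manip.read_camera(n);a=p["frame"];s=manip.sense()
    q=proj(p,s["tool_pos"])[0];print(n,q)
    x,y=map(int,q);c=cv2.resize(a[max(0,y-45):y+35,x-45:x+45],None,fx=6,fy=6,interpolation=cv2.INTER_CUBIC)
    cv2.imwrite(f"pics/{n}1.png",c)
E
python3 go.py .4713 .2162 .02 17
```

```text
time_s: 3.47
tool_pos: [0.4704, 0.2147, 0.0593]
tool_rot: [180.0, 0.0, 17.1]
wrist_force: [0.1, 0.1, 0.6]
opening: 0.0852
time_s: 3.55
tool_pos: [0.4714, 0.2181, 0.0581]
tool_rot: [-179.9, -0.0, 17.3]
wrist_force: [0.2, 0.2, 0.6]
opening: 0.0858
scene [270.63460287 189.34745895]
top [286.92133785 223.78060058]
t 3.65 pos [0.47   0.214  0.0596] rot [1.7999e+02 8.0000e-02 1.7220e+01] F [-0.5 -0.4 -0.3] T [ 0.01  0.03 -0.06] op 0.0854
shift [ 2.  -1.7 39.5] turn 0.22
```

View pics/scene1.png

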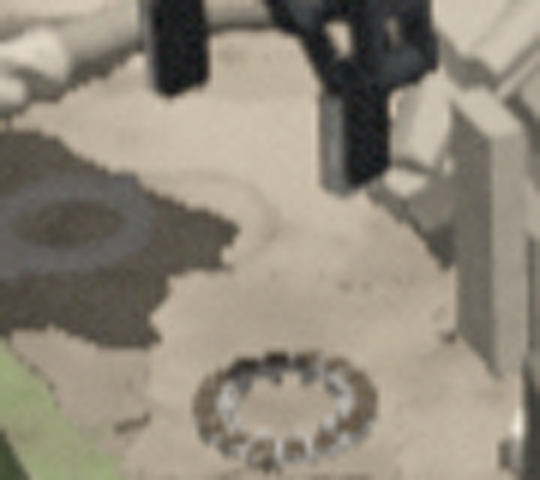

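View pics/top1.png

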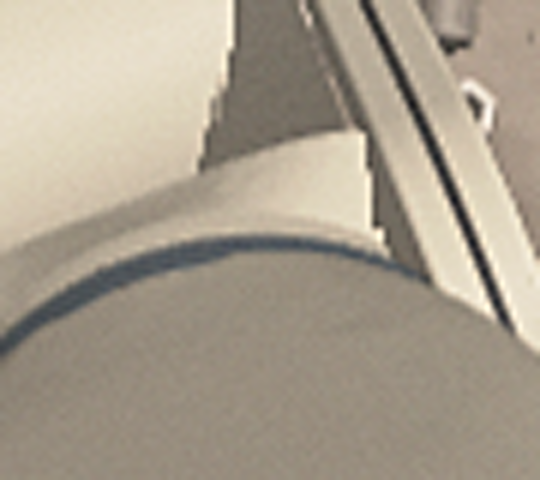

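```bash
python3 -m crank '[[[0,0,0],0,-1]]'
python3 - <<'E'
from h import *
p=manip.read_camera("scene")
for i in range(3): print(manip.sense()["tool_pos"],manip.sense()["time_s"])
for uv in((253.5,159),(284,175),(268.8,167)):
  for z in(.0715,.076): print(ray(p,uv,z))
E
python3 go.py .4713 .2162 .02 17
```

```text
time_s: 3.73
tool_pos: [0.47, 0.2125, 0.0604]
tool_rot: [180.0, 0.0, 17.1]
wrist_force: [0.3, 0.2, 0.3]
opening: 0.0856
[0.47022347 0.21208383 0.06076679] 3.7833
[0.47022347 0.21208383 0.06076679] 3.7833
[0.47022347 0.21208383 0.06076679] 3.7833
[0.47667864 0.33173839 0.0715    ]
[0.47410771 0.32366108 0.076     ]
[0.5095473  0.23678474 0.0715    ]
[0.50666986 0.22959291 0.076     ]
[0.49369721 0.28280387 0.0715    ]
[0.49096758 0.27518289 0.076     ]
t 3.7833 pos [0.4702 0.2121 0.0608] rot [179.99   0.    17.01] F [ 0.8 -1.2  0.5] T [-0.04  0.    0.01] op 0.0853
shift [ 2.2 -3.6 40.8] turn 0.01
```

```bash
python3 -m crank '[[[0,0,0],0,-1],[[0,0,0],0,-1]]'
python3 - <<'E'
from h import *
from scipy.spatial.transform import Rotation as Ro
p=manip.read_camera("scene");s=manip.sense();R=Ro.from_euler("xyz",s["tool_rot"],degrees=True).as_matrix()
print(s["tool_pos"])
im=p["frame"].copy()
x0,y0=210,120;f=6
c=cv2.resize(im[y0:y0+100,x0:x0+110],None,fx=f,fy=f,interpolation=cv2.INTER_CUBIC)
for zb in(-.013,-.032):
  for sgn in(-1,1):
    L=np.array([[sx*.011,sgn*.0425,zb] for sx in(-1,1)])
    q=(proj(p,L@R.T+s["tool_pos"])-[x0,y0]+.5)*f
    cv2.polylines(c,[q.astype(np.int32)],False,(0,0,255) if zb==-.013 else (0,255,0),2)
cv2.imwrite("pics/scene2.png",c)
E
python3 go.py .4713 .2162 .02 17
```

```text
time_s: 3.95
tool_pos: [0.4707, 0.2119, 0.0612]
tool_rot: [-180.0, -0.1, 16.9]
wrist_force: [-0.2, -0.2, 0.4]
opening: 0.0856
[0.47075399 0.2119843  0.0611216 ]
t 4.0 pos [0.4708 0.212  0.0611] rot [-1.7999e+02 -6.0000e-02  1.6950e+01] F [ 0.3 -0.3  0.3] T [ 0.02 -0.01 -0.  ] op 0.0854
shift [ 1.7 -3.9 41.1] turn -0.05
```

View pics/scene2.png

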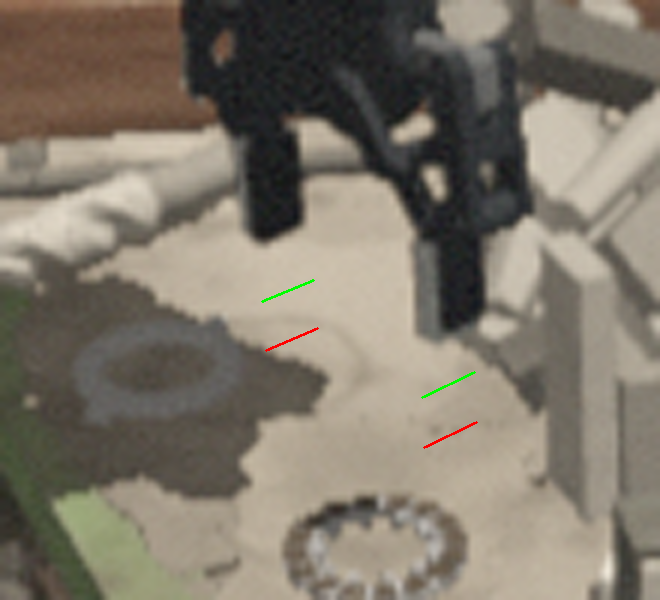

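Run:
```python
from h import *
p=manip.read_camera("scene")
for z in(.074,.09,.1,.11,.12,.13):
  a=ray(p,(255.3,159.),z);b=ray(p,(283.5,175.3),z);print(z,(a+b)/2,np.linalg.norm(a-b),np.degrees(np.arctan2(*(b-a)[1::-1])))
s=manip.sense();print(s)
```

```text
0.074 [0.49266881 0.27879746 0.074     ] 0.09739659142771338 -73.45789411664136
0.09 [0.48294719 0.25169307 0.09      ] 0.09415040349067683 -73.45789411664134
0.1 [0.47687118 0.23475282 0.1       ] 0.09212153603002898 -73.45789411664133
0.11 [0.47079518 0.21781258 0.11      ] 0.09009266856938121 -73.4578941166414
0.12 [0.46471917 0.20087233 0.12      ] 0.08806380110873314 -73.45789411664136
0.13 [0.45864316 0.18393208 0.13      ] 0.08603493364808541 -73.45789411664136
{'time_s': 4.05, 'joint_positions': array([2.29363701e+01, 2.66683621e+01, 1.11845923e+02, 1.83805728e-05,
       4.14372360e+01, 9.59740509e+01]), 'qvel': array([ 0.29628606,  0.22825357, -0.16794346,  0.08386826,  0.01681688,
        0.0387363 ]), 'joint_efforts': array([ 2.73642648e-02, -4.88979399e+01, -1.88203186e+01,  7.56791560e-04,
        6.85425821e-04, -2.18627734e-03]), 'tool_pos': array([0.47073088, 0.21211841, 0.06100988]), 'tool_rot': array([-1.79994942e+02, -4.82145533e-02,  1.69623033e+01]), 'wrist_force': array([ 0.4015338 , -0.42761613,  0.36450499]), 'ft_torque': array([-0.00972696,  0.02699804, -0.04254524]), 'opening': 0.08543801282534329}
```

```bash
python3 -m crank '[[[0.6,-1,14],0,-1],[[1.2,-2.5,28],0,-1],[[1.7,-3.9,41],0,-1],[[1.7,-3.9,41],0,-1],[[1.7,-3.9,41],0,-1]]'
cat > look.py <<'E'
from h import *
from scipy.spatial.transform import Rotation as Ro
import sys
fn,x0,y0,w,hh,f=sys.argv[1],*map(int,sys.argv[2:7])
cam=sys.argv[7] if len(sys.argv)>7 else "scene"
p=manip.read_camera(cam);s=manip.sense();R=Ro.from_euler("xyz",s["tool_rot"],degrees=True).as_matrix()
c=cv2.resize(p["frame"][y0:y0+hh,x0:x0+w],None,fx=f,fy=f,interpolation=cv2.INTER_CUBIC)
cv2.imwrite(f"pics/{fn}_raw.png",c)
for zb,col in((0,(0,0,255)),(-.019,(0,255,0))):
  for sgn in(-1,1):
    L=np.array([[sx*.011,sgn*s["opening"]/2,zb] for sx in(-1,1)])
    q=(proj(p,L@R.T+s["tool_pos"])-[x0,y0]+.5)*f
    cv2.polylines(c,[q.astype(np.int32)],False,col,1)
cv2.imwrite(f"pics/{fn}.png",c)
pickle.dump(p,open("last.pkl","wb"))
E
python3 look.py s3 210 120 110 100 6;python3 go.py .4713 .2162 .02 17
```

```text
time_s: 4.47
tool_pos: [0.4705, 0.2166, 0.0193]
tool_rot: [180.0, 0.1, 17.0]
wrist_force: [-0.4, -0.3, 0.2]
opening: 0.0853
t 4.5167 pos [0.4711 0.2168 0.0198] rot [180.     0.    17.02] F [-0.1 -1.1  0.7] T [ 0.02 -0.03  0.06] op 0.0854
shift [ 0.1  0.6 -0.2] turn 0.02
```

View pics/s3.png

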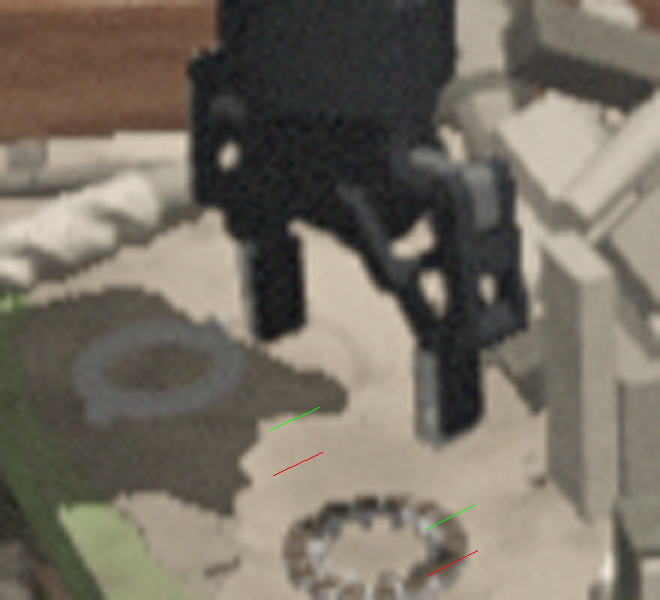

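```bash
python3 -m crank '[[[0,0,8],0,-1],[[0,0,15],0,-1],[[0,0,20],0,-1],[[0,0,20],0,-1],[[0,0,20],0,-1]]'
python3 look.py s4 210 120 110 100 6;python3 go.py .4713 .2162 .02 17
```

```text
time_s: 4.93
tool_pos: [0.4706, 0.2169, -0.001]
tool_rot: [180.0, 0.1, 17.0]
wrist_force: [0.4, -0.1, -0.7]
opening: 0.0856
t 4.9833 pos [ 0.4708  0.217  -0.0007] rot [1.800e+02 2.000e-02 1.704e+01] F [ 1.  -0.7 -0. ] T [-0.02  0.05  0.01] op 0.0853
shift [  0.2   0.9 -20.7] turn 0.04
```

View pics/s4.png

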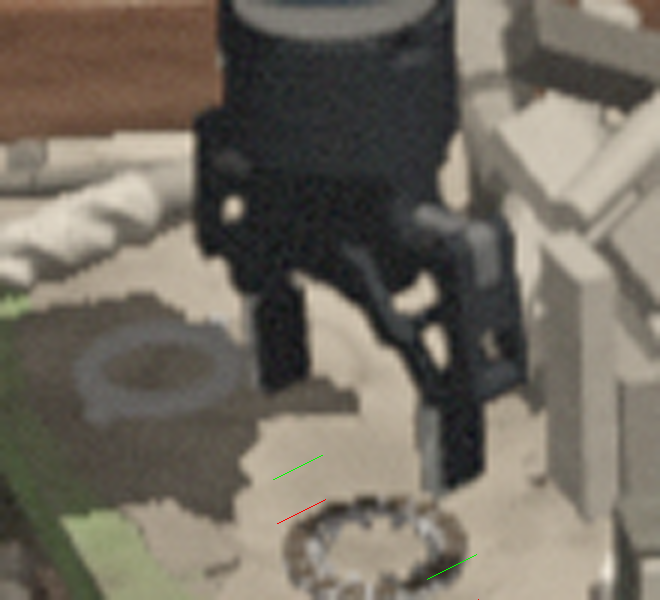

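```bash
python3 -m crank '[[[0,0,7],0,-1],[[0,0,14],0,-1],[[0,0,20],0,-1],[[0,0,20],0,-1],[[0,0,20],0,-1]]'
python3 look.py s5 210 120 110 100 6;python3 go.py .4713 .2162 .02 17
```

```text
time_s: 5.4
tool_pos: [0.4704, 0.2169, -0.0213]
tool_rot: [180.0, 0.1, 17.0]
wrist_force: [-0.0, 0.7, 0.4]
opening: 0.0857
t 5.45 pos [ 0.4707  0.217  -0.0209] rot [1.7999e+02 4.0000e-02 1.7050e+01] F [0.5 0.1 0.9] T [0.05 0.02 0.03] op 0.0851
shift [  0.4   0.9 -40.9] turn 0.05
```

View pics/s5.png

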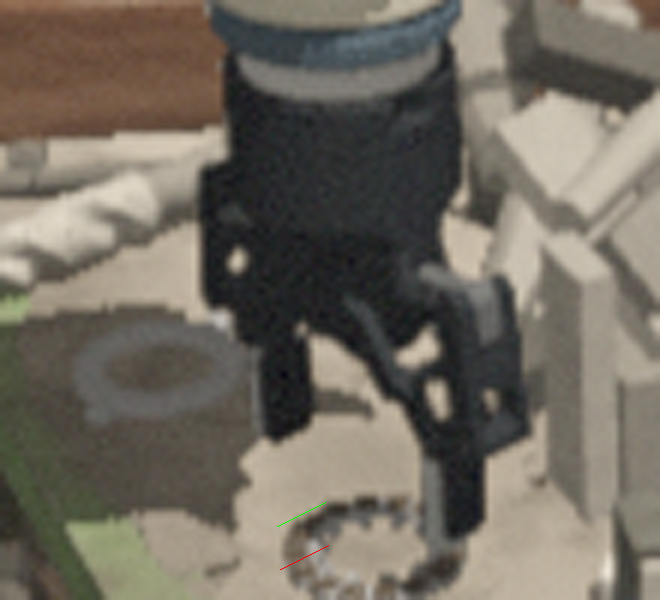

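```bash
python3 -m crank '[[[0,0,6],0,-1],[[0,0,12],0,-1],[[0,0,16],0,-1],[[0,0,16],0,-1],[[0,0,16],0,-1]]'
python3 look.py s6 210 120 110 100 6;python3 go.py .4713 .2162 .02 17
```

```text
time_s: 5.87
tool_pos: [0.4706, 0.2169, -0.037]
tool_rot: [180.0, 0.0, 17.0]
wrist_force: [-0.4, 0.0, -0.3]
opening: 0.0853
t 5.9167 pos [ 0.4708  0.217  -0.0368] rot [1.800e+02 2.000e-02 1.704e+01] F [ 0.5 -0.1 -0. ] T [ 0.04 -0.02 -0.  ] op 0.0851
shift [  0.2   0.9 -56.8] turn 0.04
```

View pics/s6.png

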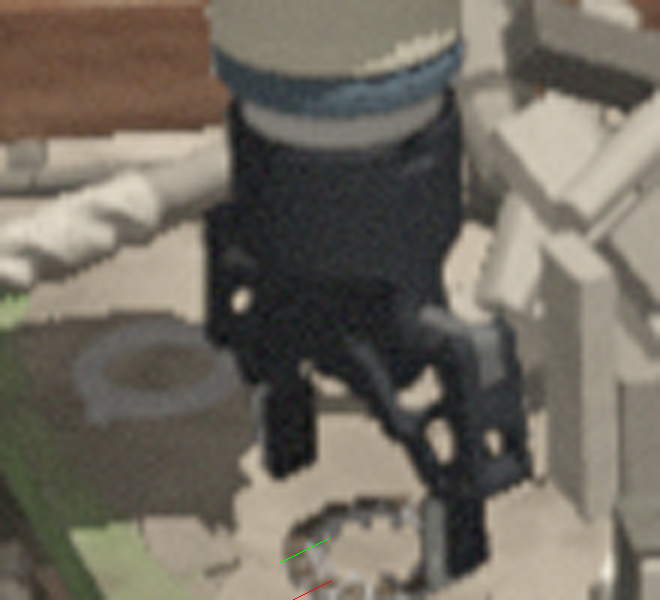

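```bash
python3 -m crank '[[[0,0,3],0,-0.8],[[0,0,5],0,-0.68],[[0,0,5],0,-0.68],[[0,0,5],0,-0.68],[[0,0,5],0,-0.68]]'
python3 look.py s7 230 165 85 70 9;python3 go.py .4713 .2162 .02 17
```

```text
time_s: 6.33
tool_pos: [0.4709, 0.2171, -0.0415]
tool_rot: [-180.0, -0.0, 17.0]
wrist_force: [-0.1, -0.9, 0.4]
opening: 0.0721
t 6.3833 pos [ 0.471   0.2171 -0.0415] rot [-1.800e+02 -1.000e-02  1.705e+01] F [1.5 0.2 0.4] T [ 0.03 -0.02 -0.01] op 0.0719
shift [  0.    0.9 -61.5] turn 0.05
```

View pics/s7.png

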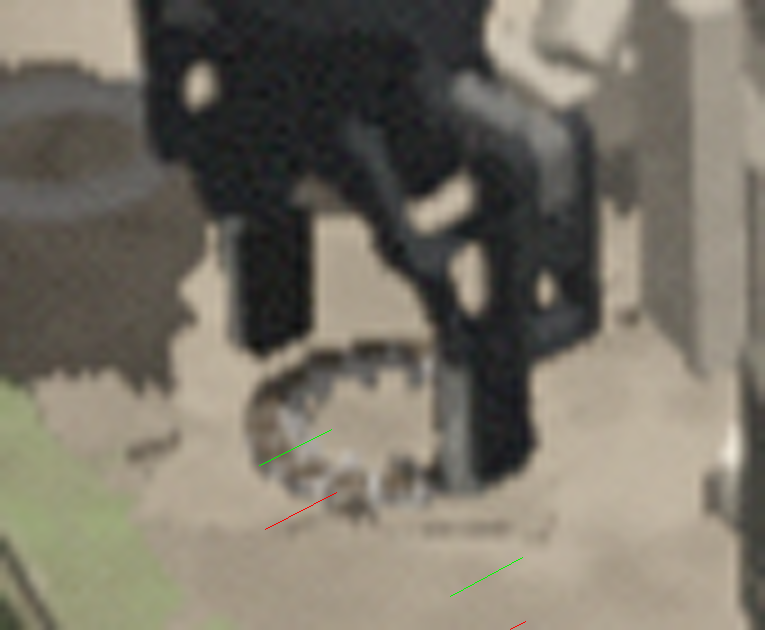

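```bash
python3 -m crank '[[[0,0,2],0,-0.68],[[0,0,4],0,-0.68],[[0,0,4],0,-0.68],[[0,0,4],0,-0.68]]'
python3 look.py s8 230 165 85 70 9
```

```text
time_s: 6.72
tool_pos: [0.4708, 0.217, -0.0457]
tool_rot: [180.0, 0.0, 17.0]
wrist_force: [0.7, -0.5, -0.0]
opening: 0.0716
```

View pics/s8_raw.png

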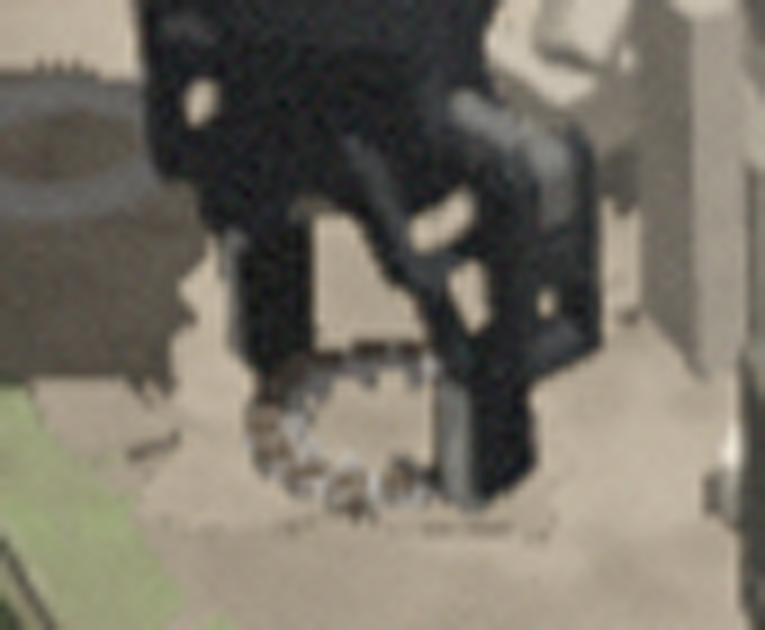

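```bash
python3 -m crank '[[[0,0,0.5],0,-0.68],[[0,0,1],0,-0.68],[[0,0,1],0,-0.68]]';  python3 -m crank '[[[0,0,0],0,-0.75],[[0,0,0],0,-0.85],[[0,0,0],0,-0.6],[[0,0,0],0,-0.5],[[0,0,0],0,-0.3],[[0,0,0],0,0],[[0,0,0],0,0.3],[[0,0,0],0,0.3]]'; python3 go.py .47 .21 0 17
python3 look.py s9 230 165 85 70 9
```

```text
time_s: 7.02
tool_pos: [0.4709, 0.2171, -0.0467]
tool_rot: [180.0, 0.0, 17.0]
wrist_force: [0.6, 0.7, 0.9]
opening: 0.0715
time_s: 7.68
tool_pos: [0.4719, 0.2174, -0.0447]
tool_rot: [-180.0, -0.1, 17.1]
wrist_force: [-2.8, -2.3, 23.1]
opening: 0.0633
t 7.6833 pos [ 0.4719  0.2174 -0.0447] rot [-1.7999e+02 -1.2000e-01  1.7060e+01] F [-2.8 -2.3 23.1] T [-0.37  0.52  0.04] op 0.0633
shift [ -3.9   6.5 -44.7] turn 0.06
```

View pics/s9_raw.png

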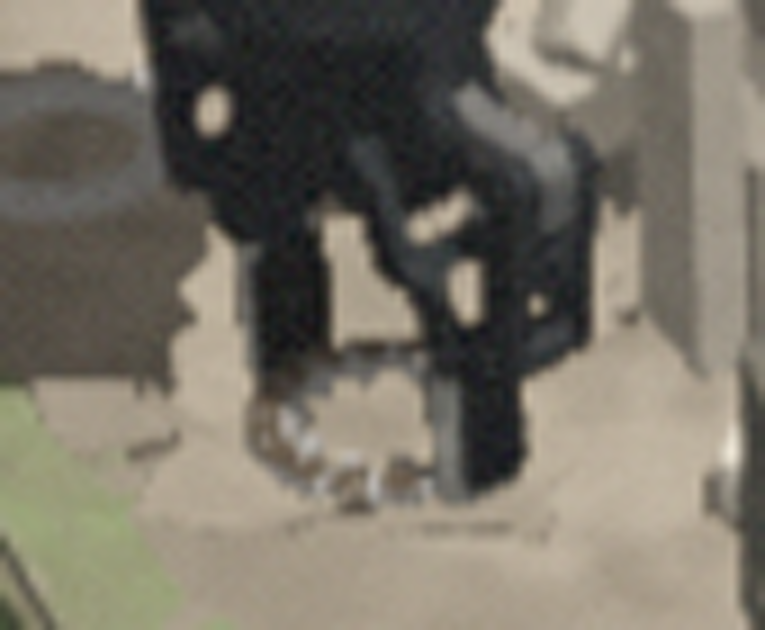

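```bash
python3 -m crank '[[[0,0,-5],0,0.3],[[0,0,-15],0,0.3],[[0,0,-30],0,0.3],[[0,0,-40],0,0.3],[[0,0,-40],0,0.3],[[0,0,-40],0,0.3]]'; python3 go.py .47 .21 0 17
python3 look.py s10 220 145 95 85 8
```

```text
time_s: 8.23
tool_pos: [0.4714, 0.2173, -0.0059]
tool_rot: [-180.0, -0.1, 17.0]
wrist_force: [0.4, -0.4, -1.4]
opening: 0.0626
t 8.2333 pos [ 0.4714  0.2173 -0.0059] rot [-1.7999e+02 -9.0000e-02  1.7040e+01] F [ 0.4 -0.4 -1.4] T [-0.01  0.01  0.03] op 0.0626
shift [-3.5  6.6 -5.9] turn 0.04
```

View pics/s10_raw.png

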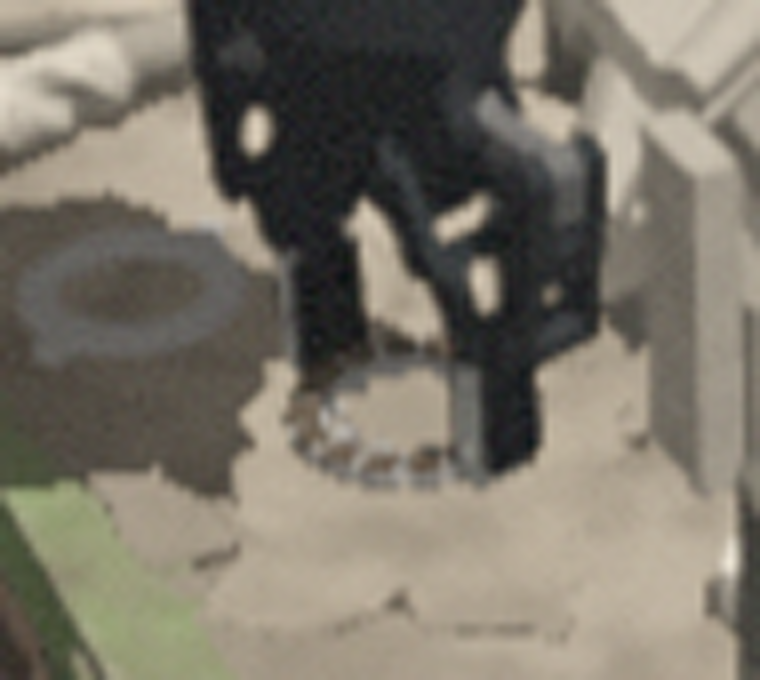

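Run:
```python
from ov import *
p=pickle.load(open("last.pkl","rb"))
ims=[draw(p,disc_lines(),(x,y,9),(250,300,180,212),7.5,'',z=z) for x,y,z in((.4714,.2173,.039),(.4697,.2153,.039),(.4697,.2153,.0365),(.4714,.2173,.042))]
cv2.imwrite("pics/s11.png",np.vstack([np.hstack(ims[:2]),np.hstack(ims[2:])]))
```

```text
(no output)
```

View pics/s11.png

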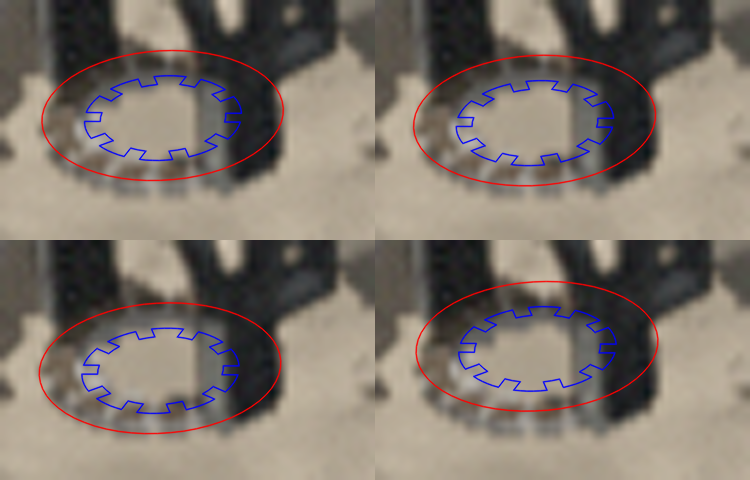

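```bash
python3 -m crank '[[[0,0,-35],0,0.3],[[0,0,-70],0,0.3],[[0,0,-100],0,0.3],[[0,0,-110],0,0.3],[[0,0,-110],0,0.3]]'; python3 go.py .6586 -.021 .1 19
```

```text
time_s: 8.7
tool_pos: [0.4725, 0.2178, 0.1053]
tool_rot: [-180.0, -0.2, 17.0]
wrist_force: [0.5, -0.3, -1.4]
opening: 0.0626
t 8.7 pos [0.4725 0.2178 0.1053] rot [-179.97   -0.25   17.04] F [ 0.5 -0.3 -1.4] T [ 0.03  0.02 -0.02] op 0.0626
shift [107.9 282.8   5.6] turn -1.96
```

```bash
python3 -m crank '[[[10,26,0],-0.5,0.3],[[21,56,0],-1,0.3],[[34,90,0],-1.5,0.3],[[47,122,0],-2,0.3],[[60,156,0],-2,0.3],[[73,190,0],-2,0.3],[[86,224,0],-2,0.3],[[98,256,0],-2,0.3],[[105,274,0],-2,0.3],[[108,283,0],-2,0.3]]';python3 -m crank '[[[0,0,0],0,0.3],[[0,0,0],0,0.3],[[0,0,0],0,0.3]]'; python3 go.py .6586 -.021 .045 19
python3 look.py s12 370 170 100 100 6
```

```text
time_s: 9.53
tool_pos: [0.6573, -0.0243, 0.1004]
tool_rot: [-180.0, 0.1, 18.9]
wrist_force: [0.4, -0.2, -0.2]
opening: 0.0622
time_s: 9.78
tool_pos: [0.6555, -0.0206, 0.1022]
tool_rot: [-179.9, 0.1, 19.1]
wrist_force: [-0.3, 0.2, -1.5]
opening: 0.0628
t 9.7833 pos [ 0.6555 -0.0206  0.1022] rot [-1.7993e+02  1.3000e-01  1.9090e+01] F [-0.3  0.2 -1.5] T [ 0.03 -0.01 -0.02] op 0.0628
shift [ 2.9  1.5 57.2] turn 0.09
```

View pics/s12_raw.png

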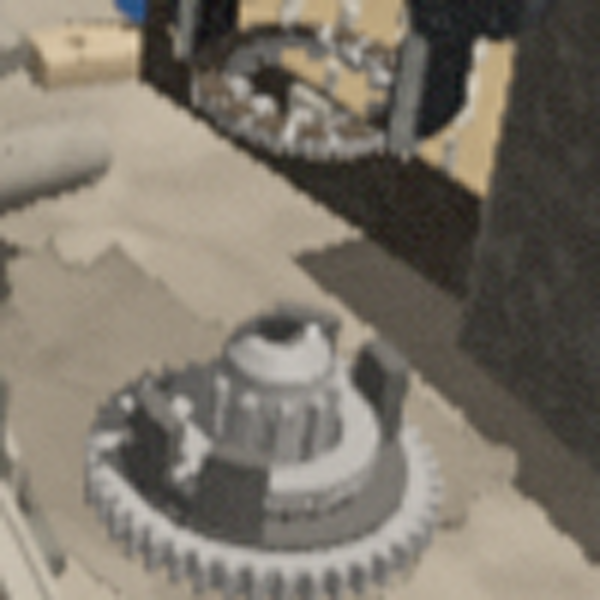

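Run:
```python
from ov import *
p=pickle.load(open("last.pkl","rb"))
b=(400,430,218,252)
ims=[draw(p,clutch_lines(s-19)[-10:]+clutch_lines()[:2],(.6571,-.0218,19),b,12.5,'') for s in(28.5,)]
ims.append(cv2.resize(p["frame"][218:252,400:430],None,fx=12.5,fy=12.5,interpolation=cv2.INTER_CUBIC))
cv2.imwrite("pics/s13.png",np.hstack(ims))
cv2.imwrite("pics/s14.png",np.hstack([draw(p,disc_lines(),(.6555-.0017,-.0206-.002,t),(398,446,165,200),8,'',z=.1022+.0425) for t in (10.5,)]))
```

```text
(no output)
```

View pics/s13.png

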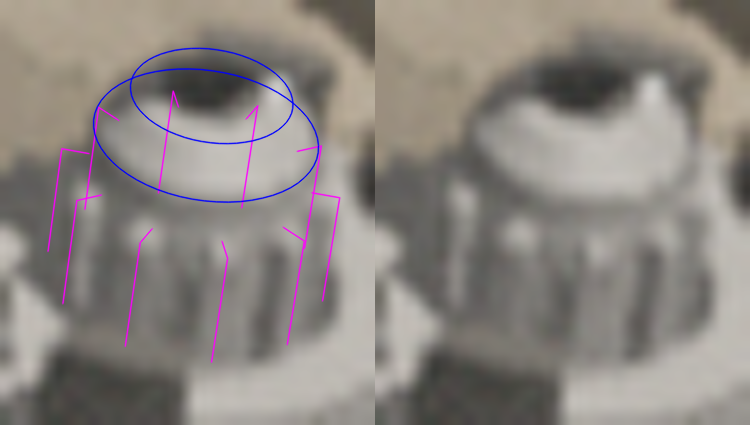

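View pics/s14.png

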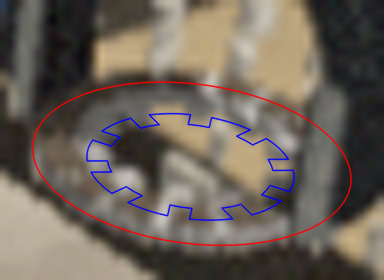

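```bash
python3 -m crank '[[[1.5,1,15],0,0.3],[[2.9,1.5,32],0,0.3],[[2.9,1.5,48],0,0.3],[[2.9,1.5,60],0,0.3],[[2.9,1.5,66],0,0.3],[[2.9,1.5,66],0,0.3],[[2.9,1.5,66],0,0.3]]'; python3 go.py .6586 -.021 .026 19
python3 look.py s15 380 190 75 80 8
```

```text
time_s: 10.42
tool_pos: [0.6602, -0.022, 0.0372]
tool_rot: [-180.0, 0.0, 19.1]
wrist_force: [0.4, 0.4, -0.9]
opening: 0.0624
t 10.4167 pos [ 0.6602 -0.022   0.0372] rot [-1.7999e+02  2.0000e-02  1.9070e+01] F [ 0.4  0.4 -0.9] T [-0.01 -0.03 -0.01] op 0.0624
shift [-1.2 -1.5 11.2] turn 0.07
```

View pics/s15_raw.png

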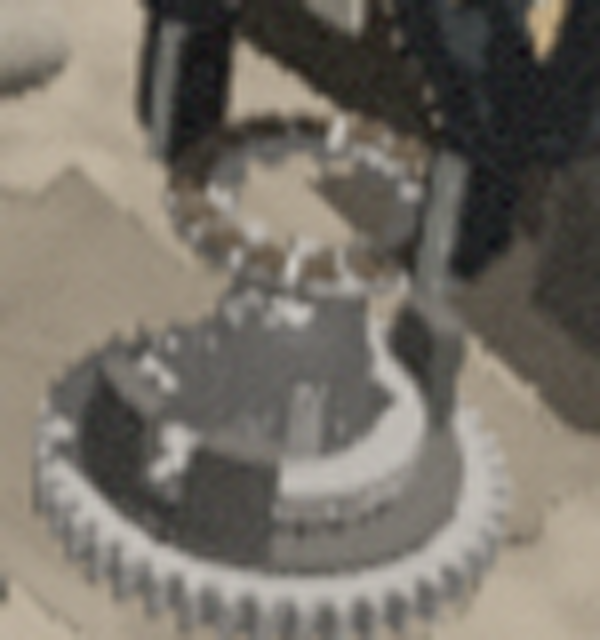

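```bash
python3 -m crank '[[[0,0,2],0,0.3],[[0,0,2],0,0.3],[[0,0,2],0,0.3]]'; python3 go.py .6586 -.021 .026 19
python3 look.py s16 380 190 75 80 8
python3 - <<'E'
from ov import *
p=pickle.load(open("last.pkl","rb"));s=manip.sense();x,y,z=s["tool_pos"]
cv2.imwrite("pics/s17.png",np.hstack([draw(p,disc_lines(),(x+dx,y+dy,t),(395,445,195,235),7.5,'',z=z+.0425) for t,dx,dy in ((10.5,-.0017,-.002),(10.5,0,0))]))
E
```

```text
time_s: 10.72
tool_pos: [0.6607, -0.0224, 0.036]
tool_rot: [180.0, -0.1, 19.0]
wrist_force: [-0.1, -0.4, -0.4]
opening: 0.0627
t 10.7167 pos [ 0.6607 -0.0224  0.036 ] rot [ 1.7998e+02 -5.0000e-02  1.9040e+01] F [-0.1 -0.4 -0.4] T [ 0.    0.01 -0.03] op 0.0627
shift [-1.6 -2.  10. ] turn 0.04
```

View pics/s17.png

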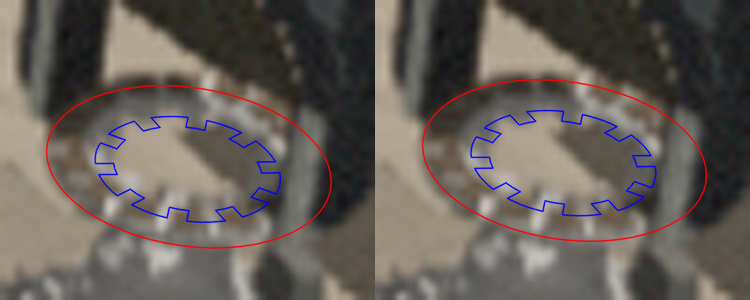

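```bash
python3 -m crank '[[[-1,-1,2],0,0.3],[[-1.6,-2,5],0,0.3],[[-1.6,-2,8],0,0.3],[[-1.6,-2,11],0,0.3],[[-1.6,-2,13],0,0.3],[[-1.6,-2,13],0,0.3],[[-1.6,-2,13],0,0.3]]'; python3 go.py .6586 -.021 .0195 19
python3 look.py s18 380 190 75 80 8
```

```text
time_s: 11.35
tool_pos: [0.6581, -0.0209, 0.0221]
tool_rot: [-180.0, 0.0, 19.0]
wrist_force: [-0.3, -0.4, -0.6]
opening: 0.0625
t 11.35 pos [ 0.6581 -0.0209  0.0221] rot [-1.7999e+02  2.0000e-02  1.9040e+01] F [-0.3 -0.4 -0.6] T [ 0.03  0.02 -0.01] op 0.0625
shift [0.5 0.2 2.6] turn 0.04
```

View pics/s18_raw.png

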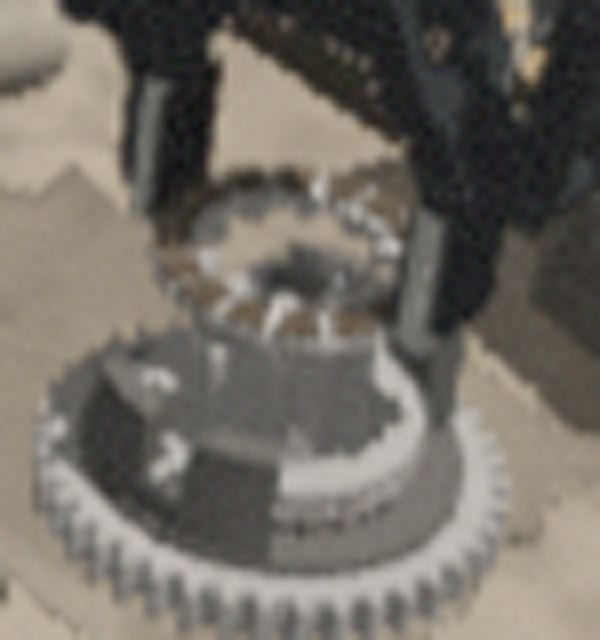

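```bash
python3 -m crank '[[[0.5,0.2,1],0,0.3],[[0.5,0.2,2],0,0.3],[[0.5,0.2,3],0,0.3],[[0.5,0.2,4],0,0.3],[[0.5,0.2,4],0,0.3],[[0.5,0.2,4],0,0.3]]'; python3 go.py .6586 -.021 .0195 19
python3 look.py s19 380 190 75 80 8
```

```text
time_s: 11.9
tool_pos: [0.6586, -0.021, 0.0183]
tool_rot: [-180.0, 0.0, 19.0]
wrist_force: [0.4, -0.2, 0.1]
opening: 0.0625
t 11.9 pos [ 0.6586 -0.021   0.0183] rot [-1.800e+02  1.000e-02  1.905e+01] F [ 0.4 -0.2  0.1] T [-0.01  0.   -0.02] op 0.0625
shift [-0.   0.  -1.2] turn 0.05
```

View pics/s19_raw.png

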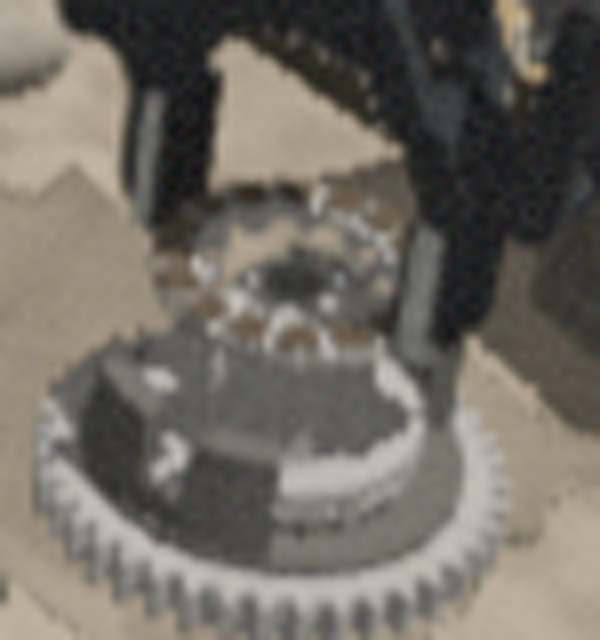

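```bash
python3 -m crank '[[[0,0,1],0,0.3],[[0,0,2],0,0.3],[[0,0,3],0,0.3],[[0,0,3],0,0.3]]'; python3 -m crank '[[[0,0,1],0,0.3],[[0,0,2],0,0.3],[[0,0,3],0,0.3],[[0,0,3],0,0.3]]';python3 go.py .6586 -.021 .0195 19
```

```text
time_s: 12.28
tool_pos: [0.6585, -0.021, 0.0151]
tool_rot: [-180.0, 0.0, 19.0]
wrist_force: [0.1, -0.3, 0.4]
opening: 0.0622
time_s: 12.62
tool_pos: [0.6585, -0.021, 0.0121]
tool_rot: [-180.0, 0.0, 19.0]
wrist_force: [-0.5, 0.6, -0.2]
opening: 0.0624
t 12.6167 pos [ 0.6585 -0.021   0.0121] rot [-1.7999e+02  2.0000e-02  1.9040e+01] F [-0.5  0.6 -0.2] T [-0.02  0.    0.01] op 0.0624
shift [ 0.1  0.1 -7.4] turn 0.04
```

```bash
python3 -m crank '[[[0,0,1],0,0.3],[[0,0,2],0,0.3],[[0,0,2],0,0.3]]'; python3 -m crank '[[[0,0,1],0,0.3],[[0,0,2],0,0.3],[[0,0,2],0,0.3]]';python3 -m crank '[[[0,0,1],0,0.3],[[0,0,1],0,0.3]]';python3 go.py .6586 -.021 .0195 19
```

```text
time_s: 12.87
tool_pos: [0.6584, -0.0212, 0.0102]
tool_rot: [180.0, 0.0, 19.1]
wrist_force: [-0.5, -2.4, -0.5]
opening: 0.0626
time_s: 13.12
tool_pos: [0.6582, -0.0213, 0.0081]
tool_rot: [-180.0, 0.1, 19.0]
wrist_force: [-2.5, -2.3, -0.3]
opening: 0.0623
time_s: 13.28
tool_pos: [0.6583, -0.0212, 0.0072]
tool_rot: [-180.0, 0.0, 19.0]
wrist_force: [-2.9, -4.8, -0.0]
opening: 0.062
t 13.2833 pos [ 0.6583 -0.0212  0.0072] rot [-1.800e+02  5.000e-02  1.904e+01] F [-2.9 -4.8 -0. ] T [-0.63  0.43  0.04] op 0.062
shift [  0.3  -0.1 -12.3] turn 0.04
```

```bash
python3 -m crank '[[[-0.7,0.5,0],0,0.3],[[-0.7,0.5,0],0,0.3]]';python3 -m crank '[[[0,0,1],0,0.3],[[0,0,1],0,0.3]]';python3 go.py .6586 -.021 .0195 19
```

```text
time_s: 13.45
tool_pos: [0.6584, -0.0214, 0.0073]
tool_rot: [-180.0, -0.0, 19.0]
wrist_force: [-0.4, -0.5, -0.7]
opening: 0.0623
time_s: 13.62
tool_pos: [0.6584, -0.0215, 0.0063]
tool_rot: [-180.0, -0.0, 19.0]
wrist_force: [0.3, -1.3, -0.6]
opening: 0.0626
t 13.6167 pos [ 0.6584 -0.0215  0.0063] rot [-1.800e+02 -2.000e-02  1.905e+01] F [ 0.3 -1.3 -0.6] T [-0.16  0.15 -0.  ] op 0.0626
shift [  0.4  -0.4 -13.2] turn 0.05
```

```bash
python3 -m crank '[[[-0.2,0.2,0.7],0,0.3],[[-0.2,0.2,0.7],0,0.3]]';python3 -m crank '[[[0,0,0.7],0,0.3],[[0,0,0.7],0,0.3]]';python3 -m crank '[[[0,0,0.7],0,0.3],[[0,0,0.7],0,0.3]]';python3 go.py .6586 -.021 .0195 19
python3 look.py s20 380 190 75 80 8
```

```text
time_s: 13.78
tool_pos: [0.6584, -0.0217, 0.0057]
tool_rot: [-180.0, -0.0, 19.0]
wrist_force: [-1.0, 0.4, -1.0]
opening: 0.0627
time_s: 13.95
tool_pos: [0.6583, -0.0218, 0.005]
tool_rot: [-180.0, -0.0, 19.0]
wrist_force: [-0.1, 0.6, -0.5]
opening: 0.0625
time_s: 14.12
tool_pos: [0.6582, -0.0219, 0.0042]
tool_rot: [-180.0, -0.0, 19.0]
wrist_force: [0.6, -0.2, -1.3]
opening: 0.0625
t 14.1167 pos [ 0.6582 -0.0219  0.0042] rot [-1.800e+02 -1.000e-02  1.904e+01] F [ 0.6 -0.2 -1.3] T [-0.03 -0.07  0.05] op 0.0625
shift [  0.7  -0.7 -15.3] turn 0.04
```

View pics/s20_raw.png

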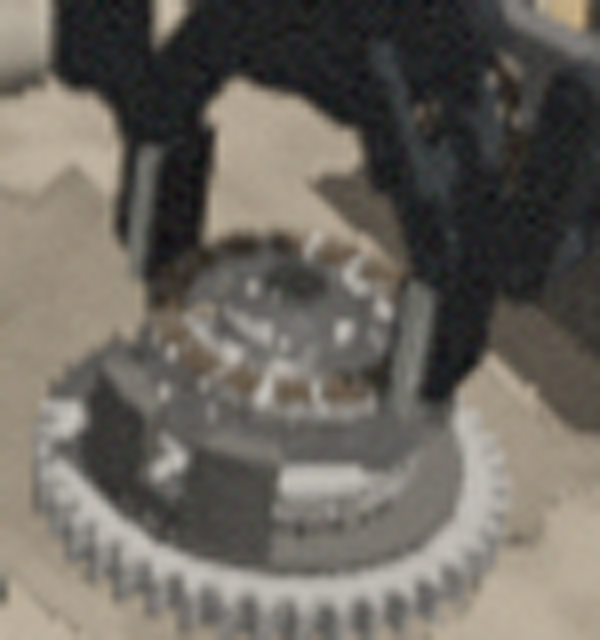

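```bash
for i in 1 2; do python3 -m crank '[[[0,0,0.5],0,0.3],[[0,0,0.5],0,0.3]]'; done
```

```text
time_s: 14.33
tool_pos: [0.6582, -0.0219, 0.0039]
tool_rot: [180.0, -0.0, 19.0]
wrist_force: [-0.6, 0.3, 0.2]
opening: 0.0624
time_s: 14.5
tool_pos: [0.658, -0.022, 0.0033]
tool_rot: [180.0, 0.0, 19.0]
wrist_force: [-0.4, -0.2, -0.1]
opening: 0.0626
```

```bash
python3 -m crank '[[[0,0,0.5],0,0.3],[[0,0,1],0,0.3]]'; python3 go.py 0 0 0 19
```

```text
time_s: 14.67
tool_pos: [0.6579, -0.022, 0.0022]
tool_rot: [-180.0, 0.0, 19.0]
wrist_force: [-1.8, -0.4, -1.1]
opening: 0.0626
t 14.6667 pos [ 0.6579 -0.022   0.0022] rot [-1.800e+02  2.000e-02  1.904e+01] F [-1.8 -0.4 -1.1] T [-0.12  0.14  0.03] op 0.0626
shift [-614.7 -235.5    2.4] turn 0.04
```

```bash
python3 -m crank '[[[0,0,0.5],0,0.3],[[0,0,1],0,0.3]]'; python3 go.py 0 0 0 19
```

```text
time_s: 14.83
tool_pos: [0.6579, -0.022, 0.0012]
tool_rot: [-180.0, 0.0, 19.0]
wrist_force: [-1.2, -2.5, -0.5]
opening: 0.0625
t 14.8333 pos [ 0.6579 -0.022   0.0012] rot [-1.800e+02  2.000e-02  1.904e+01] F [-1.2 -2.5 -0.5] T [-0.23  0.21 -0.07] op 0.0625
shift [-614.7 -235.5    1.5] turn 0.04
```

```bash
python3 -m crank '[[[0,0,0.5],0,0.3],[[0,0,1],0,0.3]]'; python3 go.py 0 0 0 19
```

```text
time_s: 15.0
tool_pos: [0.6579, -0.022, 0.0002]
tool_rot: [-180.0, 0.0, 19.0]
wrist_force: [-2.1, -2.1, 0.7]
opening: 0.0625
t 15.0 pos [ 6.579e-01 -2.200e-02  2.000e-04] rot [-1.800e+02  2.000e-02  1.905e+01] F [-2.1 -2.1  0.7] T [-0.28  0.18 -0.05] op 0.0625
shift [-6.147e+02 -2.355e+02  5.000e-01] turn 0.05
```

```bash
python3 -m crank '[[[0,0,0.5],0,0.3],[[0,0,1],0,0.3]]'; python3 go.py 0 0 0 19
```

```text
time_s: 15.17
tool_pos: [0.6579, -0.022, -0.0008]
tool_rot: [-180.0, 0.0, 19.0]
wrist_force: [-2.1, -0.8, 0.9]
opening: 0.0624
t 15.1667 pos [ 0.6579 -0.022  -0.0008] rot [-1.800e+02  2.000e-02  1.904e+01] F [-2.1 -0.8  0.9] T [-0.27  0.27 -0.04] op 0.0624
shift [-6.147e+02 -2.355e+02 -5.000e-01] turn 0.04
```

```bash
python3 -m crank '[[[-0.3,0.2,0.7],0,0.3],[[-0.3,0.2,1.5],0,0.3]]'; python3 go.py 0 0 0 19
```

```text
time_s: 15.33
tool_pos: [0.658, -0.0222, -0.0022]
tool_rot: [-180.0, -0.0, 19.0]
wrist_force: [-1.0, -0.6, 0.4]
opening: 0.0629
t 15.3333 pos [ 0.658  -0.0222 -0.0022] rot [-1.800e+02 -1.000e-02  1.904e+01] F [-1.  -0.6  0.4] T [-0.17  0.2  -0.05] op 0.0629
shift [-614.7 -235.6   -2.4] turn 0.04
```

```bash
python3 -m crank '[[[0,0,0.7],0,0.3],[[0,0,1.5],0,0.3]]'; python3 go.py 0 0 0 19
```

```text
time_s: 15.5
tool_pos: [0.6579, -0.0221, -0.0037]
tool_rot: [-180.0, -0.0, 19.0]
wrist_force: [-1.3, 0.4, -1.2]
opening: 0.0623
t 15.5 pos [ 0.6579 -0.0221 -0.0037] rot [-1.800e+02 -1.000e-02  1.905e+01] F [-1.3  0.4 -1.2] T [-0.2   0.18 -0.07] op 0.0623
shift [-614.7 -235.6   -3.8] turn 0.05
```

```bash
python3 -m crank '[[[0,0,0.7],0,0.3],[[0,0,1.5],0,0.3]]'; python3 go.py 0 0 0 19;python3 look.py s21 380 190 75 80 8
```

```text
time_s: 15.67
tool_pos: [0.6579, -0.0221, -0.0052]
tool_rot: [-180.0, -0.0, 19.0]
wrist_force: [-1.0, -0.4, -0.1]
opening: 0.0624
t 15.6667 pos [ 0.6579 -0.0221 -0.0052] rot [-180.     -0.     19.05] F [-1.  -0.4 -0.1] T [-0.14  0.13 -0.03] op 0.0624
shift [-614.7 -235.7   -5.3] turn 0.05
```

View pics/s21_raw.png

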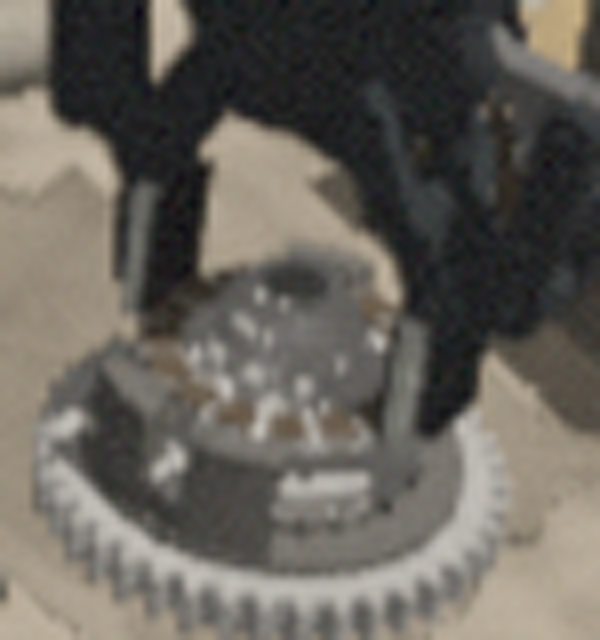

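```bash
python3 -m crank '[[[0,0,1],0,0.3],[[0,0,2],0,0.3],[[0,0,3],0,0.3]]'; python3 -m crank '[[[0,0,0.6],0,0.3],[[0,0,1.2],0,0.3]]';python3 -m crank '[[[0,0,0.6],0,0.3],[[0,0,0.6],0,0.3]]'; python3 go.py 0 0 0 19
```

```text
time_s: 15.97
tool_pos: [0.6579, -0.0222, -0.0083]
tool_rot: [-180.0, -0.0, 19.0]
wrist_force: [-1.5, -0.7, 0.1]
opening: 0.0622
time_s: 16.13
tool_pos: [0.6579, -0.0222, -0.0095]
tool_rot: [-180.0, 0.0, 19.0]
wrist_force: [0.1, -0.5, -0.2]
opening: 0.0625
time_s: 16.3
tool_pos: [0.6578, -0.0222, -0.0101]
tool_rot: [-180.0, 0.0, 19.0]
wrist_force: [-1.1, -0.2, -0.6]
opening: 0.0629
t 16.3 pos [ 0.6578 -0.0222 -0.0101] rot [-180.      0.     19.05] F [-1.1 -0.2 -0.6] T [-0.15  0.11 -0.03] op 0.0629
shift [-614.6 -235.7  -10.1] turn 0.05
```

```bash
python3 -m crank '[[[0,0,0.6],0,0.3],[[0,0,0.6],0,0.3]]';python3 -m crank '[[[0,0,0.6],0,0.3],[[0,0,0.6],0,0.3]]'; python3 -m crank '[[[0,0,0.5],0,0.3],[[0,0,0.5],0,0.3]]'; python3 go.py 0 0 0 19
```

```text
time_s: 16.47
tool_pos: [0.6579, -0.0222, -0.0106]
tool_rot: [180.0, -0.0, 19.0]
wrist_force: [-0.5, -0.7, -0.8]
opening: 0.0628
time_s: 16.63
tool_pos: [0.6578, -0.0222, -0.0113]
tool_rot: [-180.0, 0.0, 19.0]
wrist_force: [-0.6, -1.3, -0.5]
opening: 0.0627
time_s: 16.8
tool_pos: [0.6579, -0.0222, -0.0117]
tool_rot: [180.0, -0.0, 19.0]
wrist_force: [-0.8, -0.6, -0.7]
opening: 0.0627
t 16.8 pos [ 0.6579 -0.0222 -0.0117] rot [180.    -0.    19.05] F [-0.8 -0.6 -0.7] T [-0.06  0.08 -0.  ] op 0.0627
shift [-614.6 -235.7  -11.8] turn 0.05
```

```bash
python3 -m crank '[[[0,0,0.5],0,0.3],[[0,0,0.5],0,0.3]]';python3 -m crank '[[[0,0,0.5],0,0.3],[[0,0,0.5],0,0.3]]'; python3 -m crank '[[[0,0,0.5],0,0.3],[[0,0,0.5],0,0.3]]'; python3 go.py 0 0 0 19
```

```text
time_s: 16.97
tool_pos: [0.6579, -0.0222, -0.0122]
tool_rot: [-180.0, 0.0, 19.0]
wrist_force: [0.6, 0.0, -1.1]
opening: 0.0623
time_s: 17.13
tool_pos: [0.6579, -0.0222, -0.0128]
tool_rot: [-180.0, 0.0, 19.0]
wrist_force: [-0.3, -0.6, -0.8]
opening: 0.0622
time_s: 17.3
tool_pos: [0.6579, -0.0222, -0.0133]
tool_rot: [-180.0, -0.0, 19.0]
wrist_force: [-0.7, -0.3, -1.2]
opening: 0.0625
t 17.3 pos [ 0.6579 -0.0222 -0.0133] rot [-180.     -0.     19.05] F [-0.7 -0.3 -1.2] T [-0.12  0.05  0.03] op 0.0625
shift [-614.6 -235.7  -13.3] turn 0.05
```

```bash
python3 -m crank '[[[0,0,0.5],0,0.3],[[0,0,0.5],0,0.3]]';python3 -m crank '[[[0,0,0.5],0,0.3],[[0,0,0.5],0,0.3]]'; python3 -m crank '[[[0,0,0.5],0,0.3],[[0,0,0.5],0,0.3]]'; python3 go.py 0 0 0 19;python3 look.py s22 380 190 75 80 8
```

```text
time_s: 17.47
tool_pos: [0.6579, -0.0222, -0.0134]
tool_rot: [180.0, -0.0, 19.0]
wrist_force: [-1.0, -0.5, 2.2]
opening: 0.0625
time_s: 17.63
tool_pos: [0.658, -0.0222, -0.0136]
tool_rot: [180.0, -0.0, 19.0]
wrist_force: [-4.0, -0.4, 6.2]
opening: 0.0627
time_s: 17.8
tool_pos: [0.658, -0.0222, -0.0136]
tool_rot: [180.0, -0.0, 19.0]
wrist_force: [-4.3, -1.5, 9.6]
opening: 0.0628
t 17.8 pos [ 0.658  -0.0222 -0.0136] rot [ 1.800e+02 -1.000e-02  1.905e+01] F [-4.3 -1.5  9.6] T [-0.12  0.73 -0.03] op 0.0628
shift [-614.7 -235.7  -13.7] turn 0.05
```

View pics/s22_raw.png

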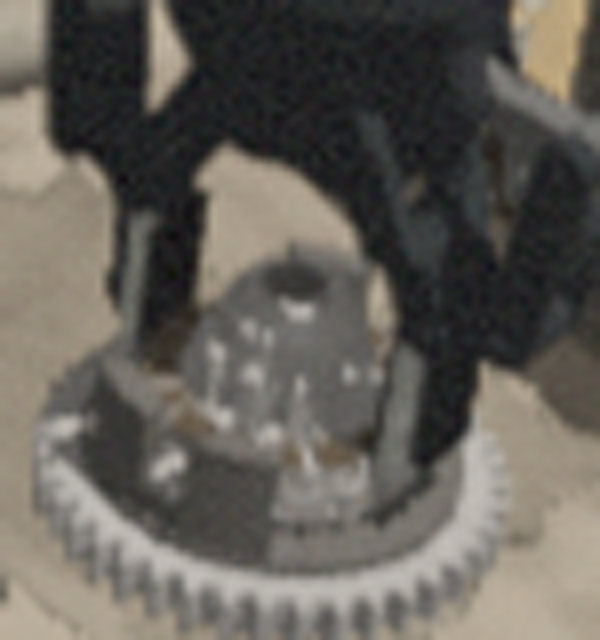

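```bash
python3 -m crank '[[[0,0,-0.4],0,0],[[0,0,-0.4],0,-0.4],[[0,0,-0.4],0,-0.7],[[0,0,-0.4],0,-1],[[0,0,-0.4],0,-1],[[0,0,-0.4],0,-1]]'; python3 go.py 0 0 0 19;python3 look.py s23 380 190 75 80 8
```

```text
time_s: 18.35
tool_pos: [0.658, -0.0222, -0.0144]
tool_rot: [180.0, -0.0, 19.0]
wrist_force: [0.4, -0.6, -0.2]
opening: 0.0853
t 18.35 pos [ 0.658  -0.0222 -0.0144] rot [ 1.800e+02 -1.000e-02  1.904e+01] F [ 0.4 -0.6 -0.2] T [ 0.01 -0.03  0.02] op 0.0853
shift [-614.8 -235.7  -14.6] turn 0.04
```

View pics/s23_raw.png

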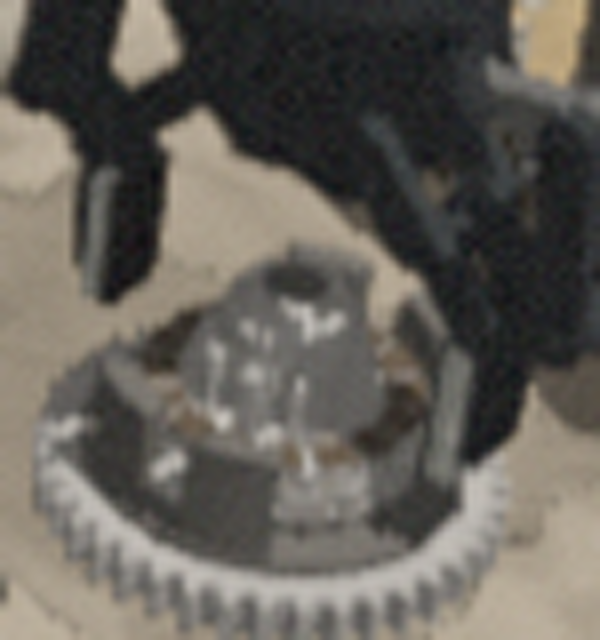

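```bash
python3 -m crank '[[[0,0,-5],0,-1],[[0,0,-15],0,-1],[[0,0,-35],0,-1],[[0,0,-60],0,-1],[[0,0,-90],0,-1],[[0,0,-110],0,-1],[[0,0,-120],0,-1]]'; python3 go.py .444 .372 .1 36
python3 - <<'E'
from h import *
for n,b in(("scene",(375,205,85,80)),("top",(350,110,90,80))):
    p=manip.read_camera(n);x,y,w,h=b
    cv2.imwrite(f"pics/{n}24.png",cv2.resize(p["frame"][y:y+h,x:x+w],None,fx=7,fy=7,interpolation=cv2.INTER_CUBIC))
E
```

```text
time_s: 18.98
tool_pos: [0.66, -0.0223, 0.11]
tool_rot: [179.9, -0.3, 19.0]
wrist_force: [0.5, 0.4, -0.1]
opening: 0.0851
t 18.9833 pos [ 0.66   -0.0223  0.11  ] rot [179.88  -0.29  19.04] F [ 0.5  0.4 -0.1] T [ 0.11 -0.02  0.  ] op 0.0851
shift [ -75.5 -443.2    8.7] turn -16.96
```

View pics/scene24.png

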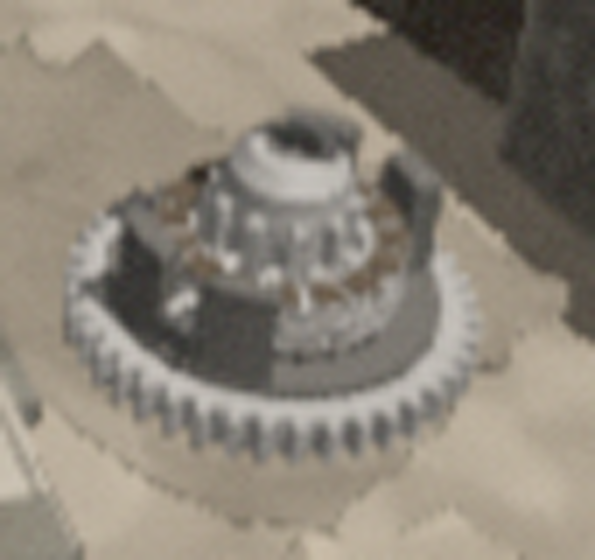

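```bash
python3 -m crank '[[[-5,-30,0],0,-1],[[-10,-65,0],-4,-1],[[-17,-103,0],-9,-1],[[-24,-142,0],-14,-1],[[-30,-181,0],-17,-1],[[-37,-220,0],-17,-1],[[-44,-259,0],-17,-1],[[-50,-298,0],-17,-1],[[-57,-337,0],-17,-1],[[-63,-370,0],-17,-1]]'; python3 -m crank '[[[0,0,0],0,-1]]';python3 go.py .444 .372 .03 36
```

```text
time_s: 19.92
tool_pos: [0.4751, 0.3083, 0.1042]
tool_rot: [-180.0, 0.1, 36.1]
wrist_force: [-0.0, 0.0, -0.2]
opening: 0.0854
time_s: 20.0
tool_pos: [0.4738, 0.3108, 0.1042]
tool_rot: [-179.9, 0.1, 36.3]
wrist_force: [-0.3, 0.3, 0.6]
opening: 0.086
t 20.0 pos [0.4738 0.3108 0.1042] rot [-1.7992e+02  1.4000e-01  3.6290e+01] F [-0.3  0.3  0.6] T [ 0.01 -0.01 -0.07] op 0.086
shift [ 12.4 -66.9  74.3] turn 0.29
```

```bash
python3 -m crank '[[[3,-20,10],0,-1],[[7,-42,30],0,-1],[[10,-58,50],0,-1],[[12,-66,70],0,-1],[[12,-66,74],0,-1],[[12,-66,74],0,-1],[[12,-66,74],0,-1],[[12,-66,74],0,-1]]'; python3 go.py .444 .372 0 36;python3 look.py s25 190 90 110 110 6
```

```text
time_s: 20.67
tool_pos: [0.4493, 0.3669, 0.0324]
tool_rot: [180.0, -0.0, 36.0]
wrist_force: [-0.2, 0.1, -0.1]
opening: 0.0852
t 20.6667 pos [0.4493 0.3669 0.0324] rot [ 1.800e+02 -5.000e-02  3.599e+01] F [-0.2  0.1 -0.1] T [0.06 0.03 0.02] op 0.0852
shift [-1.3 -7.2 32.4] turn -0.01
```

View pics/s25_raw.png

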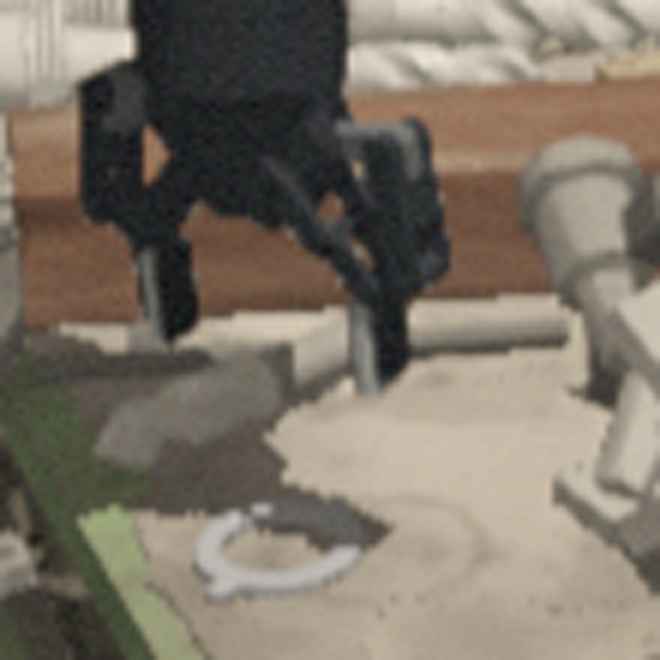

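```bash
python3 -m crank '[[[-1.3,-7.2,10],0,-1],[[-1.3,-7.2,24],0,-1],[[-1.3,-7.2,40],0,-1],[[-1.3,-7.2,54],0,-1],[[-1.3,-7.2,62],0,-1],[[-1.3,-7.2,66],0,-1],[[-1.3,-7.2,66],0,-1],[[-1.3,-7.2,66],0,-1]]'; python3 go.py .444 .372 -.0445 36;python3 look.py s26 200 130 85 75 8
```

```text
time_s: 21.38
tool_pos: [0.4433, 0.3726, -0.0342]
tool_rot: [180.0, -0.0, 36.0]
wrist_force: [0.4, 0.3, 0.3]
opening: 0.0852
t 21.3833 pos [ 0.4433  0.3726 -0.0342] rot [180.    -0.    36.04] F [0.4 0.3 0.3] T [-0.03  0.02  0.  ] op 0.0852
shift [ 0.2  0.9 10.3] turn 0.04
```

View pics/s26_raw.png

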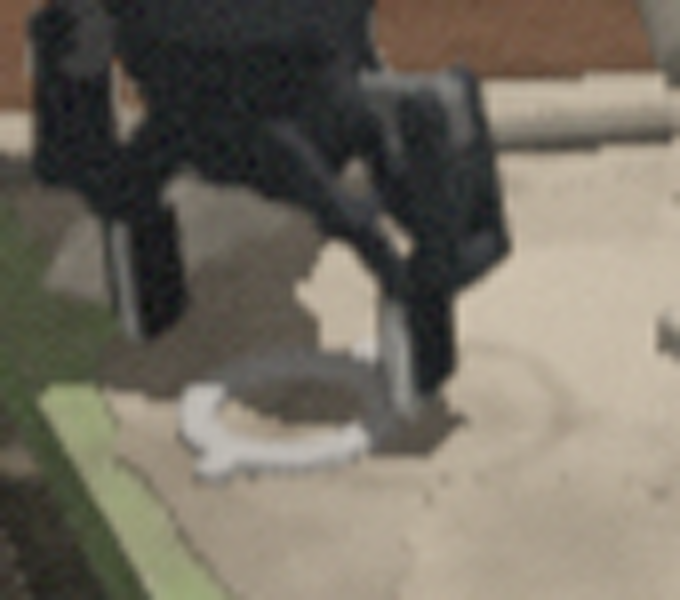

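```bash
python3 -m crank '[[[0.2,0.5,3],0,-0.85],[[0.2,0.5,6],0,-0.75],[[0.2,0.5,9],0,-0.68],[[0.2,0.5,10],0,-0.68],[[0.2,0.5,10],0,-0.68]]'; python3 go.py .444 .372 -.0445 36; python3 -m crank '[[[0,0,0],0,-0.55],[[0,0,0],0,-0.45],[[0,0,0],0,-0.2],[[0,0,0],0,0.1],[[0,0,0],0,0.3],[[0,0,0],0,0.3]]';python3 go.py .444 .372 -.0445 36;python3 look.py s27 200 140 85 75 8
```

```text
time_s: 21.85
tool_pos: [0.4435, 0.372, -0.0446]
tool_rot: [180.0, 0.0, 36.0]
wrist_force: [-1.3, -0.8, -0.2]
opening: 0.0719
t 21.85 pos [ 0.4435  0.372  -0.0446] rot [1.800e+02 3.000e-02 3.604e+01] F [-1.3 -0.8 -0.2] T [-0.03 -0.05  0.04] op 0.0719
shift [ 0.4  0.3 -0.1] turn 0.04
time_s: 22.35
tool_pos: [0.4437, 0.3722, -0.0434]
tool_rot: [180.0, -0.0, 36.0]
wrist_force: [-2.0, -1.2, 8.8]
opening: 0.0629
t 22.35 pos [ 0.4437  0.3722 -0.0434] rot [180.    -0.    36.04] F [-2.  -1.2  8.8] T [-0.31  0.36  0.04] op 0.0629
shift [0.2 0.3 1.1] turn 0.04
```

View pics/s27_raw.png

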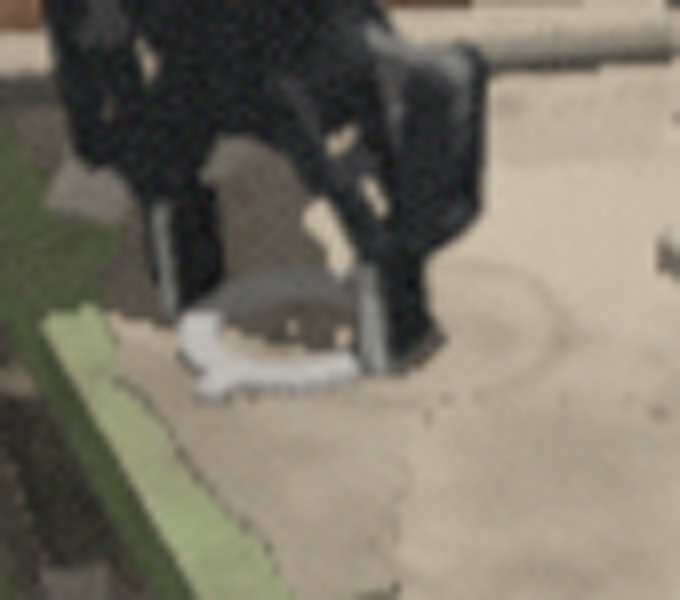

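```bash
python3 -m crank '[[[0,0,-5],0,0.3],[[0,0,-15],0,0.3],[[0,0,-35],0,0.3],[[0,0,-60],0,0.3],[[0,0,-80],0,0.3],[[0,0,-80],0,0.3],[[0,0,-80],0,0.3]]'; python3 go.py .658 -.0222 .1 19;python3 look.py s28 200 110 85 75 8
python3 - <<'E'
from ov import *
p=pickle.load(open("last.pkl","rb"));s=manip.sense();x,y,z=s["tool_pos"]
cv2.imwrite("pics/s29.png",np.hstack([draw(p,sep_lines(),(x+dx,y+dy,t),(208,260,140,185),7.5,'',z=z+.0435) for t,dx,dy in ((36,-.0011,-.001),(36,-.0017,-.002))]))
E
```

```text
time_s: 22.98
tool_pos: [0.4445, 0.3729, 0.0373]
tool_rot: [-180.0, -0.2, 36.0]
wrist_force: [-0.4, -0.2, -1.0]
opening: 0.0619
t 22.9833 pos [0.4445 0.3729 0.0373] rot [-179.99   -0.19   36.04] F [-0.4 -0.2 -1. ] T [-0.01  0.    0.05] op 0.0619
shift [-59.7 445.1 -62.9] turn 17.04
```

View pics/s29.png

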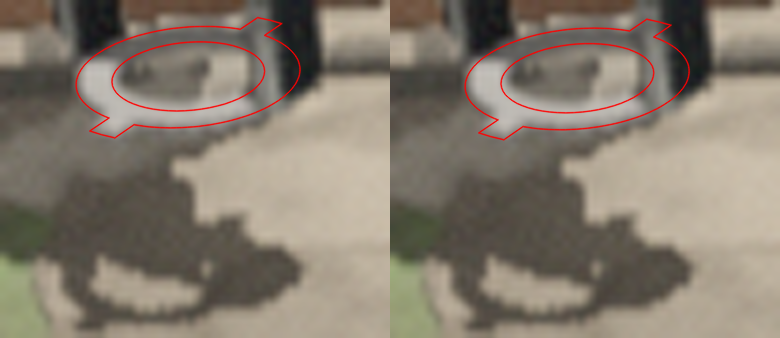

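```bash
python3 -m crank '[[[-2,12,-25],0,0.3],[[-5,38,-50],2,0.3],[[-10,75,-63],6,0.3],[[-15,113,-63],10,0.3],[[-20,152,-63],14,0.3],[[-26,191,-63],17,0.3],[[-31,230,-63],17,0.3],[[-36,269,-63],17,0.3],[[-41,308,-63],17,0.3],[[-46,345,-63],17,0.3]]'; python3 -m crank '[[[0,0,0],0,0.3],[[0,0,0],0,0.3]]';python3 go.py .658 -.0222 .06 19
```

```text
time_s: 23.87
tool_pos: [0.6092, 0.064, 0.0971]
tool_rot: [-180.0, 0.1, 19.0]
wrist_force: [0.4, 0.5, -0.9]
opening: 0.0619
time_s: 24.03
tool_pos: [0.6092, 0.0642, 0.0971]
tool_rot: [-180.0, 0.1, 18.8]
wrist_force: [-0.6, 0.9, -0.8]
opening: 0.062
t 24.0333 pos [0.6092 0.0642 0.0971] rot [-1.7996e+02  1.3000e-01  1.8830e+01] F [-0.6  0.9 -0.8] T [ 0.03 -0.03 -0.01] op 0.062
shift [18.4 97.6 37. ] turn -0.17
```

```bash
python3 -m crank '[[[5,26,0],0,0.3],[[10,56,0],0,0.3],[[15,80,8],0,0.3],[[18,95,18],0,0.3],[[18.4,97.6,30],0,0.3],[[18.4,97.6,37],0,0.3],[[18.4,97.6,37],0,0.3],[[18.4,97.6,37],0,0.3],[[18.4,97.6,37],0,0.3]]';python3 go.py .658 -.0222 .035 19;python3 look.py s30 380 175 75 95 7
python3 - <<'E'
from ov import *
p=pickle.load(open("last.pkl","rb"));s=manip.sense();x,y,z=s["tool_pos"]
a=draw(p,sep_lines(),(x-.0011,y-.001,19),(385,450,180,220),9,'',z=z+.0435)
cv2.imwrite("pics/s31.png",a)
E
```

```text
time_s: 24.78
tool_pos: [0.6582, -0.0188, 0.0617]
tool_rot: [-180.0, 0.0, 19.1]
wrist_force: [0.7, 0.9, -1.2]
opening: 0.062
t 24.7833 pos [ 0.6582 -0.0188  0.0617] rot [-1.7998e+02  3.0000e-02  1.9120e+01] F [ 0.7  0.9 -1.2] T [-0.01 -0.02  0.05] op 0.062
shift [-1.3  3.2 26.7] turn 0.12
```

View pics/s30_raw.png

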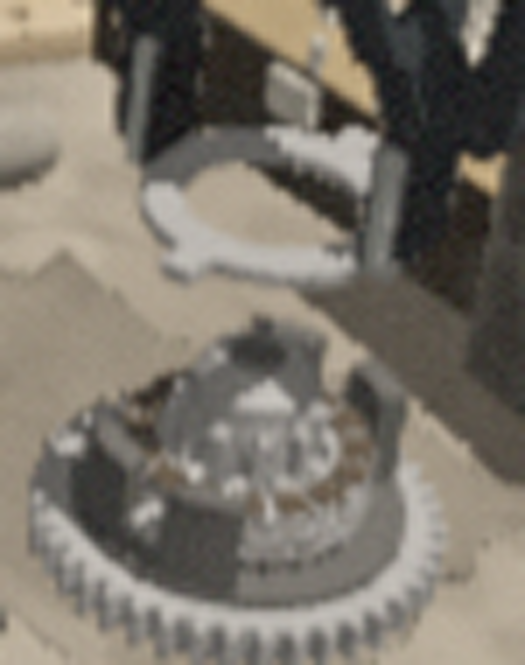

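View pics/s31.png

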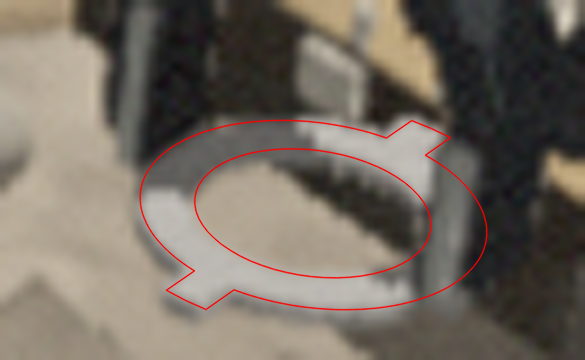

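Run:
```python
from ov import *
p=pickle.load(open("last.pkl","rb"));P=pickle.load(open("P0.pkl","rb"))
L=[l for l in clutch_lines() if l[1]==(0,0,255)]
a=draw(p,L,(.6571,-.0222,19),(390,442,220,262),7.7,'')
b=draw(P["top"],L,(.6595,-.0222,19),(370,420,120,168),7,'')
h=max(a.shape[0],b.shape[0]);f=lambda i:cv2.copyMakeBorder(i,0,h-i.shape[0],0,0,cv2.BORDER_CONSTANT)
cv2.imwrite("pics/s32.png",np.hstack([f(a),f(b)]))
```

```text
(no output)
```

View pics/s32.png

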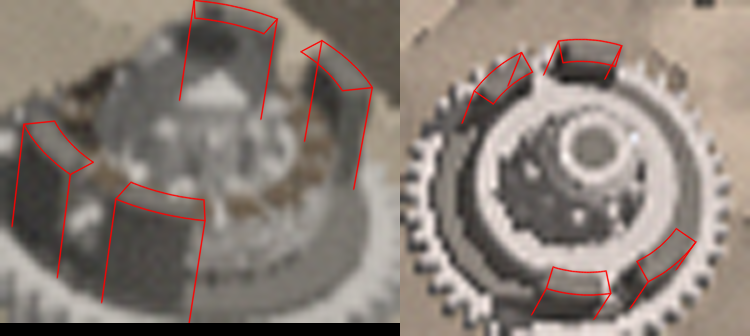

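```bash
python3 -m crank '[[[-0.6,1.6,6],0,0.3],[[-1.3,3.2,14],0,0.3],[[-1.3,3.2,22],0,0.3],[[-1.3,3.2,27],0,0.3],[[-1.3,3.2,27],0,0.3],[[-1.3,3.2,27],0,0.3]]';python3 go.py .658 -.0222 .01 19;python3 look.py s33 380 185 75 85 7
```

```text
time_s: 25.33
tool_pos: [0.658, -0.0236, 0.034]
tool_rot: [-180.0, 0.1, 19.0]
wrist_force: [-0.1, 1.2, -0.2]
opening: 0.0624
t 25.3333 pos [ 0.658  -0.0236  0.034 ] rot [-1.7997e+02  7.0000e-02  1.9040e+01] F [-0.1  1.2 -0.2] T [-0.02  0.04 -0.  ] op 0.0624
shift [ 0.5 -1.3 24. ] turn 0.04
```

View pics/s33_raw.png

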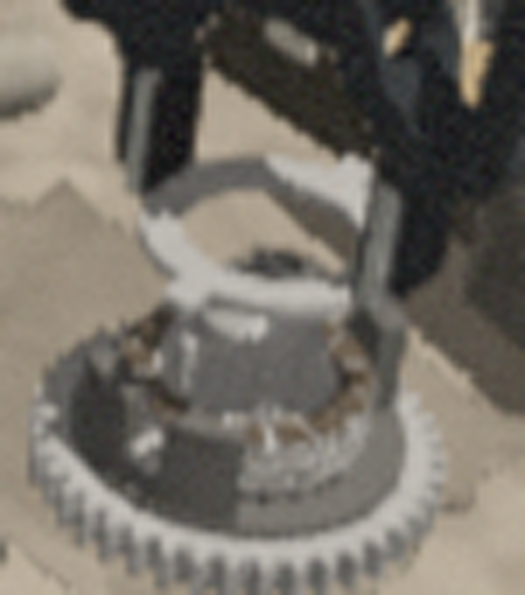

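```bash
python3 -m crank '[[[0.3,-1,4],0,0.3],[[0.3,-1,8],0,0.3],[[0.3,-1,12],0,0.3],[[0.3,-1,15],0,0.3],[[0.3,-1,15],0,0.3],[[0.3,-1,15],0,0.3]]';python3 go.py .658 -.0222 .006 19
```

```text
time_s: 25.88
tool_pos: [0.6582, -0.0225, 0.0194]
tool_rot: [-180.0, 0.0, 19.0]
wrist_force: [-0.1, 0.7, -0.7]
opening: 0.0618
t 25.8833 pos [ 0.6582 -0.0225  0.0194] rot [-1.7999e+02  3.0000e-02  1.9050e+01] F [-0.1  0.7 -0.7] T [-0.05  0.04  0.03] op 0.0618
shift [-0.1 -0.3 13.4] turn 0.05
```

```bash
python3 -m crank '[[[0,0,3],0,0.3],[[0,0,6],0,0.3],[[0,0,9],0,0.3],[[0,0,11],0,0.3],[[0,0,11],0,0.3],[[0,0,11],0,0.3]]';python3 go.py .658 -.0222 .006 19;python3 look.py s34 380 185 75 85 7
```

```text
time_s: 26.38
tool_pos: [0.6583, -0.0225, 0.0085]
tool_rot: [-180.0, 0.0, 19.0]
wrist_force: [0.2, 0.4, -0.8]
opening: 0.0622
t 26.3833 pos [ 0.6583 -0.0225  0.0085] rot [-1.7999e+02  2.0000e-02  1.9040e+01] F [ 0.2  0.4 -0.8] T [ 0.02  0.02 -0.04] op 0.0622
shift [-0.2 -0.4  2.5] turn 0.04
```

View pics/s34_raw.png

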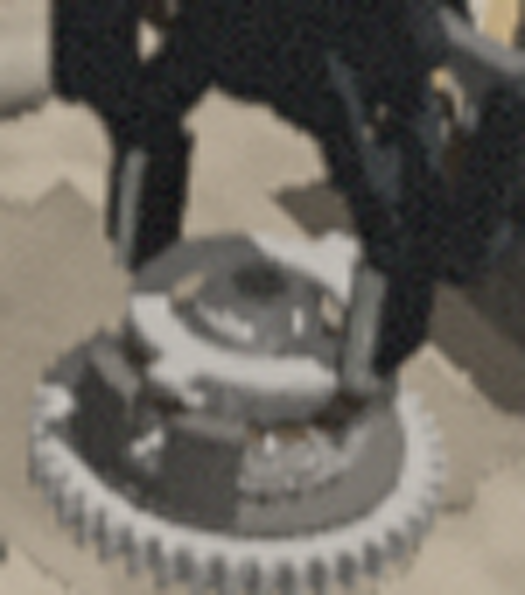

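Ear sits just over its slot. Feeling down in small steps.

```bash
python3 -m crank '[[[-0.2,0,1],0,0.3],[[-0.2,0,2],0,0.3],[[-0.2,0,3],0,0.3],[[-0.2,0,3],0,0.3]]';python3 -m crank '[[[0,0,0.7],0,0.3],[[0,0,1.4],0,0.3],[[0,0,1.4],0,0.3]]'; python3 go.py .658 -.0222 .006 19
```

```text
time_s: 26.77
tool_pos: [0.6581, -0.0225, 0.0055]
tool_rot: [-180.0, 0.0, 19.0]
wrist_force: [0.2, -0.5, -1.0]
opening: 0.0622
time_s: 27.02
tool_pos: [0.6582, -0.0226, 0.0042]
tool_rot: [-180.0, 0.0, 19.0]
wrist_force: [-0.4, -0.3, -1.2]
opening: 0.0625
t 27.0167 pos [ 0.6582 -0.0226  0.0042] rot [-1.7999e+02  1.0000e-02  1.9040e+01] F [-0.4 -0.3 -1.2] T [-0.05 -0.08 -0.02] op 0.0625
shift [-0.1 -0.4 -1.8] turn 0.04
```

```bash
python3 -m crank '[[[0,0,0.5],0,0.3],[[0,0,1],0,0.3],[[0,0,1],0,0.3]]';python3 go.py .658 -.0222 .006 19
```

```text
time_s: 27.27
tool_pos: [0.6582, -0.0226, 0.0032]
tool_rot: [-180.0, 0.0, 19.0]
wrist_force: [-0.2, 0.5, -2.0]
opening: 0.0624
t 27.2667 pos [ 0.6582 -0.0226  0.0032] rot [-1.800e+02  1.000e-02  1.904e+01] F [-0.2  0.5 -2. ] T [-0.01  0.01  0.03] op 0.0624
shift [-0.1 -0.4 -2.8] turn 0.04
```

```bash
python3 -m crank '[[[0,0,0.5],0,0.3],[[0,0,1],0,0.3],[[0,0,1],0,0.3]]';python3 go.py .658 -.0222 .006 19
```

```text
time_s: 27.52
tool_pos: [0.6582, -0.0226, 0.0022]
tool_rot: [-180.0, 0.0, 19.0]
wrist_force: [0.2, -0.3, -1.3]
opening: 0.0618
t 27.5167 pos [ 0.6582 -0.0226  0.0022] rot [-1.800e+02  1.000e-02  1.905e+01] F [ 0.2 -0.3 -1.3] T [ 0.03  0.01 -0.04] op 0.0618
shift [-0.1 -0.4 -3.8] turn 0.05
```

```bash
python3 -m crank '[[[0,0,0.5],0,0.3],[[0,0,1],0,0.3],[[0,0,1],0,0.3]]';python3 go.py .658 -.0222 .006 19
```

```text
time_s: 27.77
tool_pos: [0.6582, -0.0226, 0.0012]
tool_rot: [-180.0, 0.0, 19.0]
wrist_force: [0.0, -0.6, 0.1]
opening: 0.062
t 27.7667 pos [ 0.6582 -0.0226  0.0012] rot [-1.800e+02  1.000e-02  1.905e+01] F [ 0.  -0.6  0.1] T [ 0.03 -0.06 -0.  ] op 0.062
shift [-0.1 -0.4 -4.8] turn 0.05
```

```bash
python3 -m crank '[[[0,0,0.5],0,0.3],[[0,0,1],0,0.3],[[0,0,1],0,0.3]]';python3 go.py .658 -.0222 .006 19
```

```text
time_s: 28.02
tool_pos: [0.6584, -0.0225, 0.0004]
tool_rot: [180.0, -0.0, 19.0]
wrist_force: [0.1, -0.6, 0.0]
opening: 0.0618
t 28.0167 pos [ 6.584e-01 -2.250e-02  4.000e-04] rot [ 1.800e+02 -1.000e-02  1.904e+01] F [ 0.1 -0.6  0. ] T [ 0.04  0.04 -0.06] op 0.0618
shift [-0.2 -0.4 -5.6] turn 0.04
```

```bash
python3 -m crank '[[[0,0,0.5],0,0.3],[[0,0,1],0,0.3],[[0,0,1],0,0.3]]';python3 go.py .658 -.0222 .006 19
```

```text
time_s: 28.27
tool_pos: [0.6584, -0.0226, -0.0005]
tool_rot: [180.0, -0.0, 19.0]
wrist_force: [-0.7, -0.7, 1.0]
opening: 0.0622
t 28.2667 pos [ 6.584e-01 -2.260e-02 -5.000e-04] rot [ 1.800e+02 -2.000e-02  1.904e+01] F [-0.7 -0.7  1. ] T [ 0.01  0.06 -0.11] op 0.0622
shift [-0.3 -0.5 -6.5] turn 0.04
```

```bash
python3 -m crank '[[[0,0,0.5],0,0.3],[[0,0,1],0,0.3],[[0,0,1],0,0.3]]';python3 go.py .658 -.0222 .006 19
```

```text
time_s: 28.52
tool_pos: [0.6585, -0.0226, -0.0015]
tool_rot: [180.0, -0.0, 19.0]
wrist_force: [-0.5, 0.7, 3.7]
opening: 0.062
t 28.5167 pos [ 0.6585 -0.0226 -0.0015] rot [ 1.7999e+02 -2.0000e-02  1.9040e+01] F [-0.5  0.7  3.7] T [ 0.    0.14 -0.15] op 0.062
shift [-0.3 -0.5 -7.5] turn 0.04
```

```bash
python3 -m crank '[[[0,0,0.5],0,0.3],[[0,0,1],0,0.3],[[0,0,1],0,0.3]]';python3 go.py .658 -.0222 .006 19; python3 look.py s35 380 185 75 85 7
```

```text
time_s: 28.77
tool_pos: [0.6585, -0.0225, -0.0024]
tool_rot: [180.0, -0.0, 19.0]
wrist_force: [-0.1, 0.5, 4.0]
opening: 0.0619
t 28.7667 pos [ 0.6585 -0.0225 -0.0024] rot [ 1.7999e+02 -2.0000e-02  1.9040e+01] F [-0.1  0.5  4. ] T [-0.04  0.28 -0.18] op 0.0619
shift [-0.4 -0.5 -8.4] turn 0.04
```

View pics/s35_raw.png

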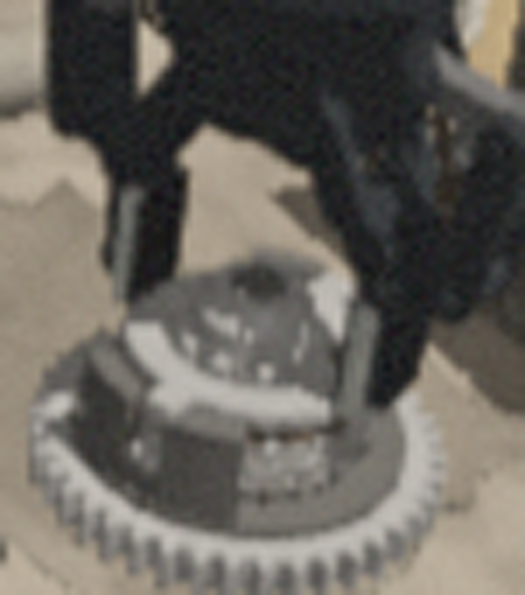

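```bash
python3 -m crank '[[[0,0,-0.3],0.8,0.3],[[0,0,-0.3],1.2,0.3]]';python3 go.py .658 -.0222 .006 19
```

```text
time_s: 28.98
tool_pos: [0.6579, -0.0225, -0.0028]
tool_rot: [-180.0, 0.0, 17.8]
wrist_force: [0.4, 0.3, -0.5]
opening: 0.0618
t 28.9833 pos [ 0.6579 -0.0225 -0.0028] rot [-1.7999e+02  3.0000e-02  1.7790e+01] F [ 0.4  0.3 -0.5] T [0.03 0.05 0.01] op 0.0618
shift [ 0.2 -0.3 -8.8] turn -1.21
```

```bash
python3 -m crank '[[[0,0,0.6],0,0.3],[[0,0,1.2],0,0.3],[[0,0,1.2],0,0.3]]';python3 go.py .658 -.0222 .006 19
```

```text
time_s: 29.23
tool_pos: [0.6579, -0.0226, -0.0041]
tool_rot: [-180.0, 0.0, 17.9]
wrist_force: [-0.4, -0.6, -1.0]
opening: 0.0619
t 29.2333 pos [ 0.6579 -0.0226 -0.0041] rot [-1.7999e+02  5.0000e-02  1.7850e+01] F [-0.4 -0.6 -1. ] T [-0.   -0.04  0.03] op 0.0619
shift [  0.2  -0.3 -10.1] turn -1.15
```

Free again after the 1.2° turn. On down to the seat.

```bash
python3 -m crank '[[[0,0,0.5],0,0.3],[[0,0,1],0,0.3],[[0,0,1],0,0.3]]';python3 -m crank '[[[0,0,0.6],0,0.3],[[0,0,0.6],0,0.3]]';python3 go.py .658 -.0222 .006 18
```

```text
time_s: 29.48
tool_pos: [0.6581, -0.0226, -0.0048]
tool_rot: [-180.0, 0.0, 17.8]
wrist_force: [-0.1, 1.0, -0.8]
opening: 0.0621
time_s: 29.65
tool_pos: [0.6582, -0.0226, -0.0053]
tool_rot: [-180.0, 0.0, 17.8]
wrist_force: [-0.4, 1.7, -0.3]
opening: 0.0617
t 29.65 pos [ 0.6582 -0.0226 -0.0053] rot [-180.      0.     17.84] F [-0.4  1.7 -0.3] T [ 0.04 -0.02  0.02] op 0.0617
shift [ -0.1  -0.4 -11.3] turn -0.16
```

```bash
python3 -m crank '[[[0,0,0.6],0,0.3],[[0,0,0.6],0,0.3]]';python3 -m crank '[[[0,0,0.5],0,0.3],[[0,0,0.5],0,0.3]]';python3 go.py .658 -.0222 .006 18
```

```text
time_s: 29.82
tool_pos: [0.6582, -0.0225, -0.0058]
tool_rot: [-180.0, 0.0, 17.8]
wrist_force: [-0.5, 0.8, -0.3]
opening: 0.062
time_s: 29.98
tool_pos: [0.6583, -0.0226, -0.0062]
tool_rot: [180.0, -0.0, 17.8]
wrist_force: [-0.4, -0.8, -0.0]
opening: 0.0619
t 29.9833 pos [ 0.6583 -0.0226 -0.0062] rot [180.    -0.    17.84] F [-0.4 -0.8 -0. ] T [0.08 0.05 0.01] op 0.0619
shift [ -0.2  -0.4 -12.2] turn -0.16
```

```bash
python3 -m crank '[[[0,0,0.5],0,0.3],[[0,0,0.5],0,0.3]]';python3 -m crank '[[[0,0,0.5],0,0.3],[[0,0,0.5],0,0.3]]';python3 go.py .658 -.0222 .006 18
```

```text
time_s: 30.15
tool_pos: [0.6583, -0.0226, -0.0063]
tool_rot: [-180.0, -0.0, 17.8]
wrist_force: [-2.1, 1.4, 5.2]
opening: 0.0622
time_s: 30.32
tool_pos: [0.6584, -0.0226, -0.0064]
tool_rot: [180.0, -0.0, 17.8]
wrist_force: [-3.4, 1.1, 7.9]
opening: 0.0619
t 30.3167 pos [ 0.6584 -0.0226 -0.0064] rot [ 1.800e+02 -1.000e-02  1.784e+01] F [-3.4  1.1  7.9] T [ 0.11  0.56 -0.04] op 0.0619
shift [ -0.3  -0.5 -12.4] turn -0.16
```

```bash
python3 -m crank '[[[0,0,0.5],0,0.3],[[0,0,0.5],0,0.3]]';python3 go.py .658 -.0222 .006 18; python3 look.py s36 380 185 75 85 7
```

```text
time_s: 30.48
tool_pos: [0.6584, -0.0225, -0.0064]
tool_rot: [180.0, -0.0, 17.8]
wrist_force: [-4.8, 0.6, 11.7]
opening: 0.0618
t 30.4833 pos [ 0.6584 -0.0225 -0.0064] rot [ 1.800e+02 -1.000e-02  1.785e+01] F [-4.8  0.6 11.7] T [0.08 0.78 0.02] op 0.0618
shift [ -0.3  -0.5 -12.4] turn -0.15
```

View pics/s36_raw.png

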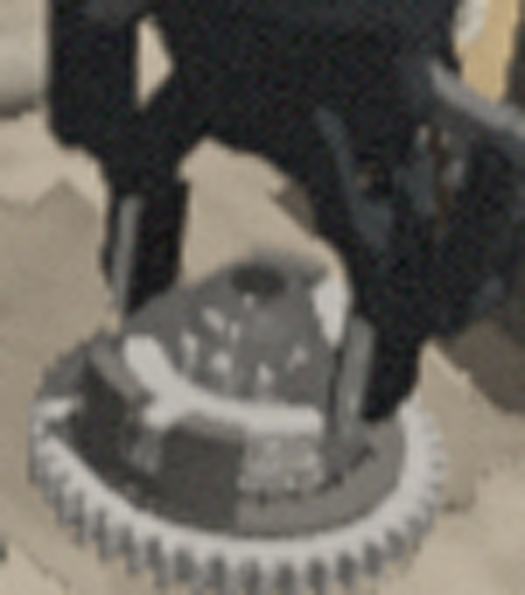

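```bash
python3 -m crank '[[[0,0,-0.8],0,0],[[0,0,-0.8],0,-0.4],[[0,0,-0.8],0,-0.7],[[0,0,-0.8],0,-1],[[0,0,-0.8],0,-1],[[0,0,-0.8],0,-1]]'; python3 -m crank '[[[0,0,-5],0,-1],[[0,0,-15],0,-1],[[0,0,-35],0,-1],[[0,0,-60],0,-1],[[0,0,-90],0,-1],[[0,0,-110],0,-1],[[0,0,-120],0,-1],[[0,0,-120],0,-1]]'; python3 look.py s37 380 205 75 75 8
python3 - <<'E'
from ov import *
p=pickle.load(open("last.pkl","rb"))
cv2.imwrite("pics/s38.png",np.hstack([draw(p,sep_lines(),(.6571,-.0222,18),(388,444,218,265),7,'',z=z) for z in(.037,.040)]))
E
```

```text
time_s: 31.03
tool_pos: [0.6582, -0.0226, -0.0073]
tool_rot: [-180.0, 0.0, 17.8]
wrist_force: [-0.5, 0.4, 0.6]
opening: 0.0855
time_s: 31.7
tool_pos: [0.6603, -0.0227, 0.1165]
tool_rot: [179.9, -0.3, 17.8]
wrist_force: [0.2, -0.3, -0.0]
opening: 0.0853
```

View pics/s37_raw.png

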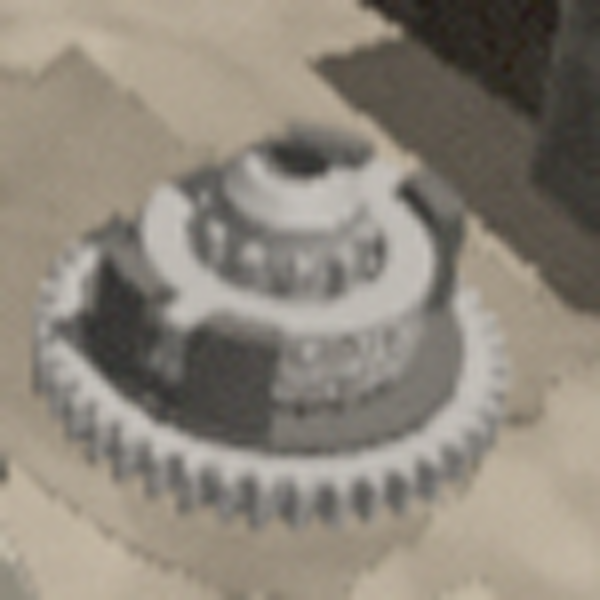

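View pics/s38.png

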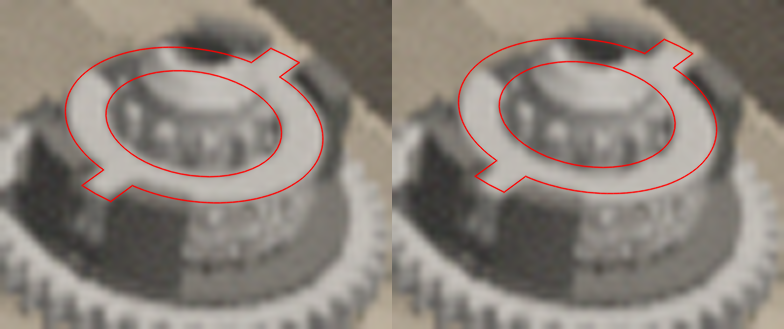

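```bash
python3 -m crank '[[[0,0,0],0,-1],[[0,0,0],0,-1],[[0,0,0],0,-1]]'; python3 -c "
from plant import manip
print(manip.finish_job())"
```

```text
time_s: 32.0
tool_pos: [0.6571, -0.0225, 0.1113]
tool_rot: [-179.9, 0.2, 17.8]
wrist_force: [-0.6, 0.9, 0.2]
opening: 0.0853
the job is handed in; nothing more can be done
None
```

Both plates are on the clutch and released, and I handed the job in at about 32 s of the 67 s allowed. No verdict was reported.

- **Friction disc:** I gripped it across the rim and felt it over the nose, with one sideways correction of under 1 mm. It entered the splines on the first try and ran down until the force rose at the height expected for fully home. The highest press I read there was about 10 N.
- **Separator:** I placed it with the ears over the slots. At about 4 N it began to bind, so I backed off and turned it 1.2°, after which it slid down freely. It stopped at the expected seat height, with a highest reading of about 12 N.
- **Last picture:** The separator lies flat with both ears in the slots, and its outline matches the seated height. The arm is clear of everything.
- **Limits of the checks:**
  - The disc is hidden under the separator, so its final height rests on the picture taken before that and on the separator's seat height.
  - The forces are wrist readings at the end of each move, not continuous.
  - I did not re-measure the bystanders at the end, but I made no move close to them.
- **Disagreements:** With the grip closed to about 63 mm, the fingertips sat about 44 mm above the reported tool point, which should be at their very end. The reported opening on the 66 mm plates was also only 62–63 mm. I went by the pictures and the felt contact instead. The two cameras differed by up to 3 mm in x, so I worked from the offset between gripper and plate instead.

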